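# Load the reagent carrier by storage colour

### The arm

A 6-joint arm with a two-finger parallel gripper is mounted at the origin on the work surface. World frame = base frame: x ahead of the robot, y to its left, z up, the work surface at z = 0. Lengths are in mm, angles in degrees, forces in N, time in s.
With the tool pointing down it reaches from about 300 to 850 mm from the base axis. Payload 4.2 kg.
Tool frame: the origin (TCP) lies midway between the tips of the shut fingers; the grasp point (between the pads) lies 19 mm behind it; x points along the fingers, y is the direction in which the jaws open and shut, and the axes are right-handed (so a half turn about x gives the same grasp; the last joint's range is limited). The gripper opens to 91 mm and grips with 3 to 60 N. Pads are 32 mm wide; open, the fingers measure 118 mm over their backs; the gripper's body (76 mm by 178 mm) begins 60 mm behind the grasp point.
Start: joints at [73.912, 18.312, 89.639, -0, 72.044, -1.146], TCP at [148.268, 555.575, 181.576] pointing down, gripper open.
Joint ranges: [-177.97, 177.97], [-48.28, 115.42], [12.27, 149.76], [-77.06, 257.06], [2.81, 150.46], [-146.56, 146.56]. Speed limits (degrees/s): [147.25, 147.25, 180, 180, 180, 180].

### API

Orientations are given as [roll, pitch, yaw] about the fixed x, y, z axes, in that order (R = Rz(yaw) Ry(pitch) Rx(roll)).
In Python, from workcell import * gives the robot as it stands.
- The arm moves only by the shell command python3 -m handwheel 'ROWS' [FORCE]. ROWS is a JSON object of lists of equal length, an entry for each row: "gripper": the closure, from 0 (fully open) to 1 (shut); "offset": the shift along the tool's x, y, z in mm, a list of three; "rot": the turn, a rotation vector about the tool's x, y, z in degrees, a list of three. A call has 1 to 5 rows; each row is the pose to reach, as a shift and turn from the pose commanded when the call began, along the tool's axes at that moment; what a row does not reach only later rows make up. A row lasts 1/12 s, in which the tool goes at most 41.7 mm and 7.16 degrees, less where a joint would pass 70% of its speed; a pose out of reach is approached as far as the arm can. A call with a gripper value outside its range is refused whole. The fingers move at their own pace and stop on an object; FORCE is the grip in N (left out, the last holds). Time passes only in rows, so rows that repeat a pose let the fingers close. It gives the time, the measured TCP pose, the force and the opening at its end, in the units of the state.
- state(): the state, without advancing time (a new reading comes with each control period).
- grab_frame(name): name is "side" or "top" or "wrist"; returns the picture (420x560x3 uint8, red, green, blue); there is no depth.
- camera_params(name): a dict with "fx", "fy", "cx", "cy" (pixels), "position" and "attitude" of the camera in the world; the wrist camera has in their place "hand_eye" (4x4, takes a point from camera to tool coordinates, whose origin is the TCP and whose axes are the tool frame's). Camera axes: x right, y up, looking along -z (the intrinsics and any distortion apply to the point x, -y, -z); pixel columns grow to the right and rows downward; lengths in mm; the calibration is good to about 2 mm. A picture is of the moment at which its call begins: read the wrist's pose just before it. camera_params takes no time and is no camera call.
- job_done(): hands the job in, once; it reports no verdict.
The state is a dict: "time_s": time; "qpos": joint angles; "qvel": joint speeds; "effort": joint torques, N m; "ee_pos": TCP position; "ee_rot": TCP orientation; "force": force on the tool from outside, world axes, zero at the start; "torque": the same for the moment, N m; "gripper_width": finger opening in mm.
Only numpy, scipy, OpenCV 4.12 (cv2) and the standard library are available. Lean on these libraries where they do the work, as an engineer would, in place of code of your own. Each camera call takes 0.05 s, during which the arm holds its last target.

### The job

Load the mint-green reagent carrier: stand each of the four full amber bottles upright in the tub of its own cap colour (red, blue, yellow, green), setting each one down on the tub's floor rather than dropping it. Leave the two white plastic empties standing where they are, though their caps look the same, and knock no bottle over.

Things in the scene. Friction and masses are not known exactly. Their poses are not given: they have to be found in the camera images.
- amber_red: Full reagent bottle of amber (dark brown) glass, red cap. About 0.2 kg. 56 mm wide, 105 mm tall: body to 64 mm, shoulder to 75 mm, neck, round ribbed cap 34 mm across from 80 to 105 mm (firmly shut; grip it here). Origin: centre of its underside, z up; round, yaw means nothing. Bottles stand on the bench round a fixed low dish (50 x 170 mm, 18 mm tall), centres 60 mm or more apart.
- amber_blue: Full reagent bottle of amber (dark brown) glass, blue cap. About 0.2 kg. 56 mm wide, 105 mm tall: body to 64 mm, shoulder to 75 mm, neck, round ribbed cap 34 mm across from 80 to 105 mm (firmly shut; grip it here). Origin: centre of its underside, z up; round, yaw means nothing. Bottles stand on the bench round a fixed low dish (50 x 170 mm, 18 mm tall), centres 60 mm or more apart.
- amber_yellow: Full reagent bottle of amber (dark brown) glass, yellow cap. About 0.2 kg. 56 mm wide, 105 mm tall: body to 64 mm, shoulder to 75 mm, neck, round ribbed cap 34 mm across from 80 to 105 mm (firmly shut; grip it here). Origin: centre of its underside, z up; round, yaw means nothing. Bottles stand on the bench round a fixed low dish (50 x 170 mm, 18 mm tall), centres 60 mm or more apart.
- amber_green: Full reagent bottle of amber (dark brown) glass, green cap. About 0.2 kg. 56 mm wide, 105 mm tall: body to 64 mm, shoulder to 75 mm, neck, round ribbed cap 34 mm across from 80 to 105 mm (firmly shut; grip it here). Origin: centre of its underside, z up; round, yaw means nothing. Bottles stand on the bench round a fixed low dish (50 x 170 mm, 18 mm tall), centres 60 mm or more apart.
- white_red: Empty white plastic bottle, red cap; it stays where it is. Same size and shape as the amber ones; about 0.1 kg. 56 mm wide, 105 mm tall: body to 64 mm, shoulder to 75 mm, neck, round ribbed cap 34 mm across from 80 to 105 mm (firmly shut; grip it here). Origin: centre of its underside, z up; round, yaw means nothing. On the bench among the amber ones.
- white_blue: Empty white plastic bottle, blue cap; it stays where it is. Same size and shape as the amber ones; about 0.1 kg. 56 mm wide, 105 mm tall: body to 64 mm, shoulder to 75 mm, neck, round ribbed cap 34 mm across from 80 to 105 mm (firmly shut; grip it here). Origin: centre of its underside, z up; round, yaw means nothing. On the bench among the amber ones.
- red_tub: Red square open tub, 88 mm outside, 82 mm inside, 50 mm tall, floor 3 mm thick. Origin: centre of its underside, 4 mm above the bench; z up, x and y along its sides. Fixed, one of four set two by two (94 mm between centres) in a mint-green carrier 200 mm square, 42 mm tall, whose rim and lips reach 31 mm further out, fixed to the bench.
- blue_tub: Blue square open tub, 88 mm outside, 82 mm inside, 50 mm tall, floor 3 mm thick. Origin: centre of its underside, 4 mm above the bench; z up, x and y along its sides. Fixed, one of four set two by two (94 mm between centres) in a mint-green carrier 200 mm square, 42 mm tall, whose rim and lips reach 31 mm further out, fixed to the bench.
- yellow_tub: Yellow square open tub, 88 mm outside, 82 mm inside, 50 mm tall, floor 3 mm thick. Origin: centre of its underside, 4 mm above the bench; z up, x and y along its sides. Fixed, one of four set two by two (94 mm between centres) in a mint-green carrier 200 mm square, 42 mm tall, whose rim and lips reach 31 mm further out, fixed to the bench.
- green_tub: Green square open tub, 88 mm outside, 82 mm inside, 50 mm tall, floor 3 mm thick. Origin: centre of its underside, 4 mm above the bench; z up, x and y along its sides. Fixed, one of four set two by two (94 mm between centres) in a mint-green carrier 200 mm square, 42 mm tall, whose rim and lips reach 31 mm further out, fixed to the bench.
Not all that is in view belongs to the job. Leave any pink look-alike of the amber_yellow alone. What is shaped like the amber_red but pink is not meant.

How it is judged:
By the outcome, as a careful person would: the job done as asked, in the order asked, and still so for the second after the job is handed in, with the robot touching nothing.
It also fails if it takes over 96 s, if anything falls off the work surface, if the arm or the gripper's body presses on something with over 40 N, if the wrist force passes 120 N, or if a joint passes its speed limit or range.

## Working session

There is one attempt and no reset: what is moved stays moved. The work goes in short steps, Python scripts to look and compute and a shell command to move; the robot and the scene stay as the last step left them, time stands still between calls to the robot, and variables do not carry over. Pictures are saved under pics/ and viewed, and the job is handed in when it is done.

```bash
ls; mkdir -p pics
python3 - <<'E'
from workcell import *
import cv2
print(state())
for n in ("top","side","wrist"):
    p=camera_params(n); print(n,p)
    cv2.imwrite(f"pics/{n}0.png",grab_frame(n)[:,:,::-1])
E
```

```text
pics
{'time_s': 0.0, 'qpos': array([ 7.39125546e+01,  1.83511148e+01,  8.97065407e+01, -8.56180402e-05,
        7.20448246e+01, -1.14619892e+00]), 'qvel': array([-0.01144389, -0.0167183 , -0.01099501, -0.05188264, -0.02079392,
        0.00622466]), 'effort': array([ 2.55946379e-04, -4.12468278e+01, -2.31968558e+01,  7.27141974e-02,
        4.58218670e-02, -1.27844787e-04]), 'ee_pos': array([148.09533047, 555.00935047, 180.72471018]), 'ee_rot': array([ -91.10068833,   89.89751984, -106.04190836]), 'force': array([ 0.23682272, -0.83955157,  0.30638519]), 'torque': array([ 0.01758359, -0.03407241,  0.05269654]), 'gripper_width': 91.22296313768722}
top {'fx': 413.2787032557123, 'fy': 413.2787032557123, 'cx': 281.94825999923984, 'cy': 209.02672026178783, 'position': array([335.72325574,  24.36269864, 897.94874129]), 'attitude': array([  11.59351615,    0.20558233, -100.71095556])}
side {'fx': 439.2356020740679, 'fy': 439.2356020740679, 'cx': 285.8893396726671, 'cy': 206.76725926074363, 'position': array([ 423.57778645, -717.29753621,  670.08038632]), 'attitude': array([48.86312128,  0.98256821, -6.60447055])}
wrist {'fx': 337.5386979404375, 'fy': 337.5386979404375, 'cx': 281.90908731313925, 'cy': 209.8103409287968, 'hand_eye': array([[ 3.92439672e-04,  2.63982185e-01, -9.64527476e-01,
        -2.02463602e+02],
       [ 9.99999102e-01,  1.13239288e-03,  7.16797481e-04,
        -4.22690866e-01],
       [ 1.28144581e-03, -9.64526891e-01, -2.63981503e-01,
        -7.46347446e+01],
       [ 0.00000000e+00,  0.00000000e+00,  0.00000000e+00,
         1.00000000e+00]])}
```

View pics/top0.png

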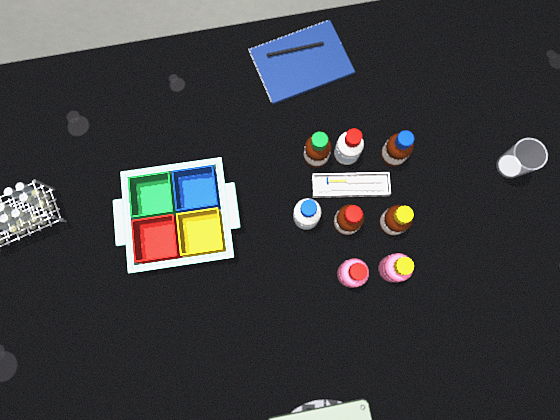

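View pics/side0.png

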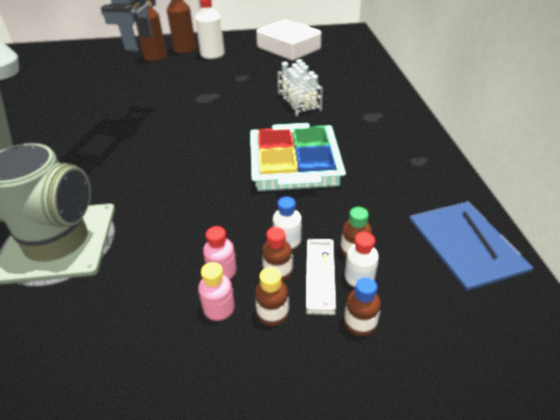

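View pics/wrist0.png

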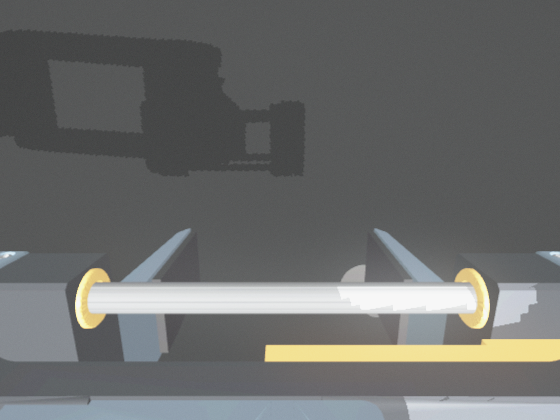

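Top view: ambers are green (319,140), blue (405,139), red (353,214) and yellow (404,215). The decoys are white_red (353,136), white_blue (308,208), pink_red (358,271) and pink_yellow (405,266). Tubs: green (153,196), blue (197,189), red (156,240), yellow (202,233).

```bash
cat > h.py <<'E'
import numpy as np, cv2
from scipy.spatial.transform import Rotation as R
from workcell import *
P={n:camera_params(n) for n in("top","side")}
def ray(n,u,v):
    p=P[n]; d=np.array([(u-p['cx'])/p['fx'],-(v-p['cy'])/p['fy'],-1.])
    return p['position'],R.from_euler('xyz',p['attitude'],degrees=True).apply(d)
def plane(n,u,v,z):
    o,d=ray(n,u,v); return o+d*(z-o[2])/d[2]
def tri(a,b):
    o1,d1=ray("top",*a);o2,d2=ray("side",*b)
    s=np.linalg.lstsq(np.c_[d1,-d2],o2-o1,rcond=None)[0]
    p,q=o1+s[0]*d1,o2+s[1]*d2
    return (p+q)/2,np.linalg.norm(p-q)
def masks(im):
    h=cv2.cvtColor(im,cv2.COLOR_RGB2HSV);H,S,V=h[...,0],h[...,1],h[...,2]
    ok=(S>150)&(V>110)
    return {'red':((H<5)|(H>174))&(S>170)&(V>150),'yellow':ok&(H>22)&(H<33),'green':(S>110)&(V>90)&(H>50)&(H<85),'blue':(S>140)&(V>90)&(H>98)&(H<118)}
E
python3 - <<'E'
from h import *
im={n:cv2.imread(f"pics/{n}0.png")[:,:,::-1].copy() for n in("top","side")}
for n in im:
  for c,m in masks(im[n]).items():
    k,l,s,ce=cv2.connectedComponentsWithStats(m.astype(np.uint8))
    for i in range(1,k):
        if s[i,4]>60:
            print(n,c,s[i].tolist(),ce[i].round(1),plane(n,*ce[i],96).round(0)[:2] if s[i,4]<700 else plane(n,*ce[i],30).round(0)[:2])
t=cv2.resize(im['top'][110:300,280:440],None,fx=3,fy=3,interpolation=cv2.INTER_CUBIC)
s=cv2.resize(im['side'][190:345,190:400],None,fx=3,fy=3,interpolation=cv2.INTER_CUBIC)
cv2.imwrite("pics/ct.png",t[:,:,::-1]);cv2.imwrite("pics/cs.png",s[:,:,::-1])
E
```

```text
top red [346, 128, 17, 16, 215] [353.6 135.7] [ 621. -177.]
top red [345, 205, 18, 18, 177] [354.3 212.7] [ 464. -142.]
top red [131, 214, 47, 48, 609] [151.6 235.7] [493. 257.]
top red [349, 263, 18, 17, 91] [358.3 270.4] [ 352. -125.]
top yellow [394, 205, 20, 19, 280] [403.6 214.3] [ 443. -237.]
top yellow [176, 208, 50, 49, 1668] [199.5 231.6] [496. 175.]
top yellow [394, 257, 21, 18, 274] [404.  265.6] [ 345. -214.]
top green [312, 131, 17, 20, 250] [319.3 139.9] [ 626. -105.]
top green [128, 171, 48, 48, 1572] [151.9 194.5] [595. 265.]
top blue [251, 20, 104, 71, 1677] [314.7  50.1] [ 868. -151.]
top blue [276, 51, 19, 17, 76] [285.9  58.7] [819. -73.]
top blue [395, 130, 20, 19, 282] [404.5 139.1] [ 595. -277.]
top blue [171, 165, 50, 47, 1724] [194.9 188.4] [591. 171.]
top blue [301, 200, 16, 17, 212] [308.3 207.9] [490. -55.]
side red [260, 129, 32, 19, 472] [274.4 137.9] [491. 193.]
side red [206, 226, 20, 21, 152] [215.8 238.3] [ 351. -134.]
side red [267, 228, 18, 21, 154] [275.2 241.8] [ 459. -157.]
side red [355, 232, 20, 21, 142] [364. 244.] [ 617. -184.]
side yellow [262, 148, 32, 18, 415] [277.4 156.2] [490. 114.]
side yellow [202, 275, 19, 10, 76] [211.8 280.4] [ 345. -233.]
side yellow [260, 278, 21, 13, 96] [270.  285.6] [ 441. -256.]
side green [294, 125, 35, 22, 609] [310.7 136.2] [579. 187.]
side green [349, 206, 20, 21, 324] [358.5 215.7] [ 625. -108.]
side blue [296, 145, 39, 26, 835] [314.8 157.8] [591. 189.]
side blue [277, 196, 19, 19, 284] [286.2 204.5] [491. -56.]
side blue [355, 279, 23, 22, 387] [365.8 289.1] [ 595. -283.]
```

View pics/ct.png

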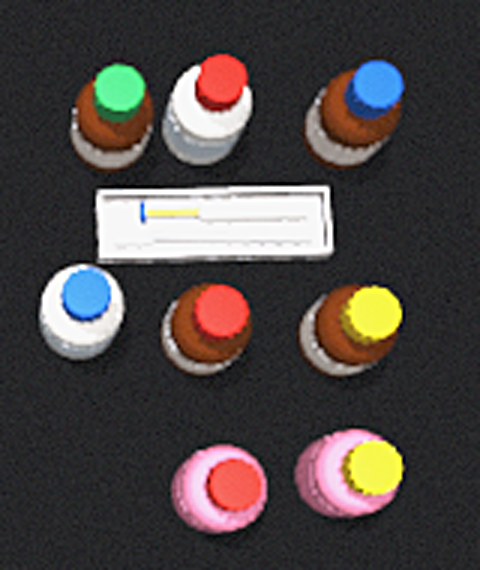

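View pics/cs.png

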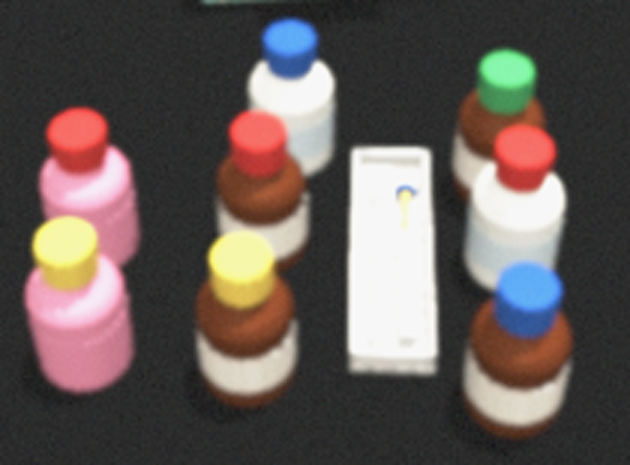

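The crops confirm it: four dark-brown bodies (green, blue, red and yellow caps), two white, two pink. Next I triangulate the cap tops and measure the tub rims.

Run:
```python
from h import *
T={'red':[(354,213.7),(275.7,235)],'blue':[(405.7,138.7),(365.7,286)],'yellow':[(404.3,214),(270.3,274)],'green':[(319.7,140),(358.7,214.7)]}
for c,(a,b) in T.items():
    p,e=tri(a,b); print(c,p.round(0),e.round(1),plane("top",*a,105).round(0)[:2],plane("side",*b,105).round(0)[:2])
im=cv2.imread("pics/top0.png")[:,:,::-1].copy()
h=cv2.cvtColor(im,cv2.COLOR_RGB2HSV).astype(int);H,S,V=h[...,0],h[...,1],h[...,2]
roi=np.zeros(H.shape,bool);roi[155:275,120:235]=1
col={'red':(H<8)|(H>170),'yellow':(H>20)&(H<35),'green':(H>48)&(H<85),'blue':(H>98)&(H<122)}
for c,m in col.items():
    m=(m&(S>130)&roi).astype(np.uint8)
    m=cv2.morphologyEx(m,cv2.MORPH_OPEN,np.ones((3,3)))
    ct=max(cv2.findContours(m,0,2)[0],key=cv2.contourArea)
    pts=np.array([plane("top",*q[0],54)[:2] for q in ct],np.float32)
    r=cv2.minAreaRect(pts); print(c,'tub',np.round(r[0]),np.round(r[1]),round(r[2],1))
s=state(); M=R.from_euler('xyz',s['ee_rot'],degrees=True).as_matrix(); print(M.round(3))
```

```text
red [ 462. -141.   98.] 0.4 [ 461. -140.] [ 461. -149.]
blue [ 595. -279.   98.] 1.3 [ 592. -277.] [ 594. -284.]
yellow [ 443. -237.  102.] 1.0 [ 442. -236.] [ 443. -239.]
green [ 626. -106.   97.] 1.1 [ 622. -105.] [ 623. -115.]
red tub [495. 264.] [92. 94.] 87.8
yellow tub [491. 170.] [94. 93.] 87.8
green tub [589. 260.] [93. 92.] 87.8
blue tub [585. 167.] [94. 92.] 88.0
[[-0.     0.258  0.966]
 [-0.001  0.966 -0.258]
 [-1.    -0.001 -0.   ]]
```

```bash
cat > d.py <<'E'
import sys
from h import *
def delta(t):
    s=state(); M=R.from_euler('xyz',s['ee_rot'],degrees=True).as_matrix()
    print('t',round(s['time_s'],2),'tcp',s['ee_pos'].round(1),'w',round(s['gripper_width'],1),'F',s['force'].round(1),'q',s['qpos'].round(0))
    print('tool delta',(M.T@(np.array(t)-s['ee_pos'])).round(1), 'tilt',M[:,0].round(3))
if __name__=="__main__": delta([float(a) for a in sys.argv[1:]])
E
python3 -m handwheel '{"gripper":[0.4,0.4,0.4,0.4,0.4],"offset":[[0,-30,24],[0,-60,48],[0,-89,72],[0,-118,96],[0,-148,120]],"rot":[[0,0,0],[0,0,0],[0,0,0],[0,0,0],[0,0,0]]}' 30
python3 d.py 461 -141 180
```

```text
time_s: 0.57
ee_pos: [226.3, 379.9, 181.2]
ee_rot: [-83.8, 90.0, -98.6]
force: [1.5, -0.7, 0.9]
gripper_width: 60.7
t 0.57 tcp [226.3 379.9 181.2] w 60.7 F [ 1.5 -0.7  0.9] q [ 58.   6. 106.  -0.  68. -17.]
tool delta [   1.4 -443.1  360.7] tilt [-0. -0. -1.]
```

```bash
python3 -m handwheel '{"gripper":[0.4,0.4,0.4,0.4,0.4],"offset":[[0,-30,24],[0,-60,48],[0,-89,72],[0,-118,96],[0,-148,120]],"rot":[[0,0,0],[0,0,0],[0,0,0],[0,0,0],[0,0,0]]}'
python3 -m handwheel '{"gripper":[0.4,0.4,0.4,0.4,0.4],"offset":[[0,-30,24],[0,-60,48],[0,-89,72],[0,-118,96],[0,-148,120]],"rot":[[0,0,0],[0,0,0],[0,0,0],[0,0,0],[0,0,0]]}'
python3 -m handwheel '{"gripper":[0.4,0.4,0.4,0.4,0.4],"offset":[[0,-30,24],[0,-60,48],[0,-89,72],[0,-118,96],[0,-148,120]],"rot":[[0,0,0],[0,0,0],[0,0,0],[0,0,0],[0,0,0]]}'
python3 -m handwheel '{"gripper":[0.4,0.4],"offset":[[0,0,0],[0,0,0]],"rot":[[0,0,0],[0,0,0]]}'
python3 d.py 461 -141 180
python3 - <<'E'
from h import *
cv2.imwrite("pics/w1.png",grab_frame("wrist")[:,:,::-1])
cv2.imwrite("pics/s1.png",grab_frame("side")[:,:,::-1])
E
```

```text
time_s: 0.98
ee_pos: [304.0, 206.0, 181.6]
ee_rot: [45.7, 90.0, 30.8]
force: [0.2, 0.2, 0.2]
gripper_width: 54.5
time_s: 1.4
ee_pos: [381.8, 31.9, 181.6]
ee_rot: [49.4, 90.0, 34.4]
force: [0.7, 0.4, 0.4]
gripper_width: 54.8
time_s: 1.82
ee_pos: [459.6, -142.0, 181.3]
ee_rot: [125.3, 90.0, 110.4]
force: [1.3, 0.2, 0.3]
gripper_width: 54.8
time_s: 1.98
ee_pos: [459.5, -141.5, 180.8]
ee_rot: [166.8, 89.9, 151.7]
force: [-0.0, 0.3, -0.1]
gripper_width: 54.2
t 1.98 tcp [ 459.5 -141.5  180.8] w 54.2 F [-0.   0.3 -0.1] q [-19.  10. 101.   0.  69. -93.]
tool delta [0.8 0.9 1.4] tilt [-0.001  0.001 -1.   ]
```

View pics/w1.png

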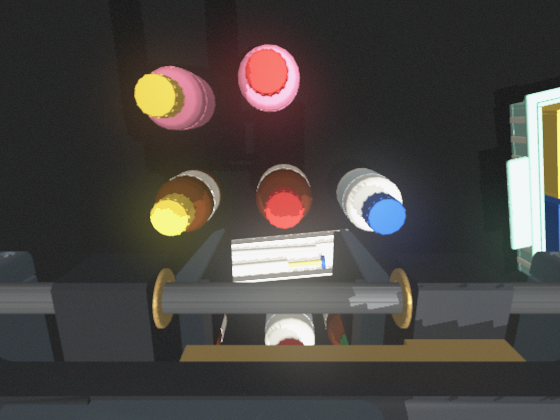

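Wrist view: the red cap on the amber body is at (284,210), yellow at (170,215), white_blue at (386,216). I cast those and check them against my positions.

```bash
cat >> h.py <<'E'
def wrist(u,v,z):
    s=state();p=camera_params("wrist");he=np.array(p['hand_eye'])
    M=R.from_euler('xyz',s['ee_rot'],degrees=True).as_matrix()
    d=np.array([(u-p['cx'])/p['fx'],-(v-p['cy'])/p['fy'],-1.])
    o=s['ee_pos']+M@he[:3,3]; w=M@(he[:3,:3]@d)
    return (o+w*(z-o[2])/w[2]).round(1)
E
python3 - <<'E'
from h import *
for n,q in (('red',(284.5,209)),('yellow',(170,215)),('wblue',(386.5,216.5)),('pinkred',(267,72))): print(n,wrist(*q,105))
E
```

```text
red [ 459.8 -138.2  105. ]
yellow [ 439.4 -234.5  105. ]
wblue [489.  -55.1 105. ]
pinkred [ 350.7 -123.1  105. ]
```

Consistent within about 3 mm. Descend and grip.

```bash
python3 -m handwheel '{"gripper":[0.4,0.4,0.4,0.4,0.4],"offset":[[25,2,1],[50,2,1],[75,2,1],[95,2,1],[104,2,1]],"rot":[[0,0,0],[0,0,0],[0,0,0],[0,0,0],[0,0,0]]}'
python3 -m handwheel '{"gripper":[0.8,0.8,0.8,0.8,0.8],"offset":[[0,0,0],[0,0,0],[0,0,0],[0,0,0],[0,0,0]],"rot":[[0,0,0],[0,0,0],[0,0,0],[0,0,0],[0,0,0]]}' 30
python3 -m handwheel '{"gripper":[0.8,0.8,0.8],"offset":[[0,0,0],[0,0,0],[0,0,0]],"rot":[[0,0,0],[0,0,0],[0,0,0]]}'
python3 d.py 461 -141 200
```

```text
time_s: 2.5
ee_pos: [458.5, -136.3, 75.4]
ee_rot: [173.0, 89.7, 158.2]
force: [-0.1, -0.1, -1.1]
gripper_width: 54.3
time_s: 2.92
ee_pos: [461.7, -138.7, 78.7]
ee_rot: [-0.8, 89.9, -15.8]
force: [0.4, -0.5, 0.6]
gripper_width: 24.5
time_s: 3.17
ee_pos: [461.0, -138.6, 77.8]
ee_rot: [12.2, 90.0, -2.8]
force: [0.0, -1.0, -0.4]
gripper_width: 18.2
t 3.17 tcp [ 461.  -138.6   77.8] w 18.2 F [ 0.  -1.  -0.4] q [-18.  15. 110.   0.  54. -93.]
tool delta [-122.2   -2.3    0.7] tilt [ 0. -0. -1.]
```

The opening of 18.2 mm is narrower than the 34 mm cap, so the grasp has missed or gripped something else. Looking.

Run:
```python
from h import *
cv2.imwrite("pics/w2.png",grab_frame("wrist")[:,:,::-1])
s=grab_frame("side");cv2.imwrite("pics/s2.png",cv2.resize(s[140:350,170:410],None,fx=3,fy=2.8,interpolation=cv2.INTER_CUBIC)[:,:,::-1])
```

```text
(no output)
```

View pics/w2.png

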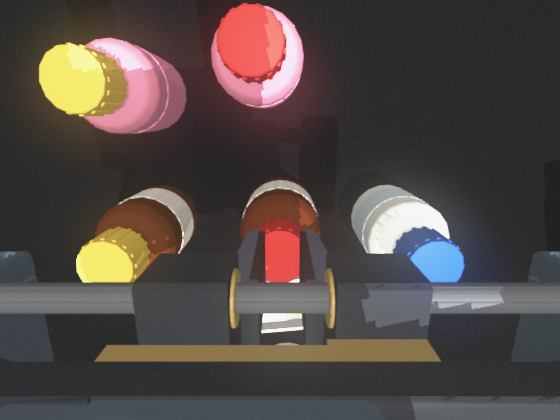

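View pics/s2.png

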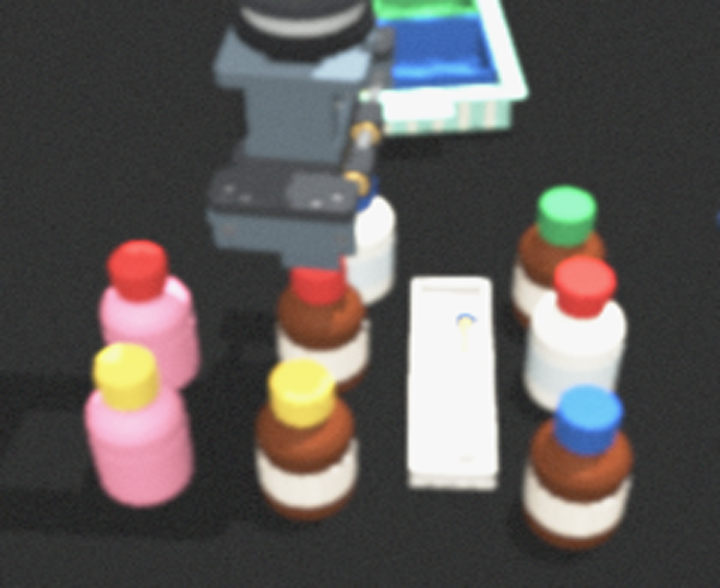

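```bash
cat >> h.py <<'E'
def proj(n,X):
    p=P[n];c=R.from_euler('xyz',p['attitude'],degrees=True).inv().apply(np.array(X,float)-p['position'])
    return np.array([p['cx']+p['fx']*c[0]/-c[2],p['cy']-p['fy']*c[1]/-c[2]]).round(1)
E
python3 - <<'E'
from h import *
s=state();M=R.from_euler('xyz',s['ee_rot'],degrees=True).as_matrix()
for off in ((0,9,16),(0,-9,16),(0,9,-16),(0,-9,-16),(-79,0,0)): print(off,proj("side",s['ee_pos']+M@np.array(off)), proj("top",s['ee_pos']+M@np.array(off)))
print('cap top exp',proj("side",(461,-140,105)),proj("side",(461,-140,80)))
im=grab_frame("side");cv2.imwrite("pics/s3.png",cv2.resize(im[205:275,240:320],None,fx=8,fy=8,interpolation=cv2.INTER_CUBIC)[:,:,::-1])
w=cv2.imread("pics/w2.png");cv2.imwrite("pics/w3.png",cv2.resize(w[170:340,190:370],None,fx=3.5,fy=3.5,interpolation=cv2.INTER_CUBIC))
E
```

```text
(0, 9, 16) [284.7 239. ] [347.1 208.2]
(0, -9, 16) [283.3 245.8] [356.  208.8]
(0, 9, -16) [268.1 237.4] [346.4 223.8]
(0, -9, -16) [266.4 244.2] [355.4 224.4]
(-79, 0, 0) [274.1 210.2] [358.2 208.3]
cap top exp [275.3 231.7] [275.7 241.2]
```

View pics/s3.png

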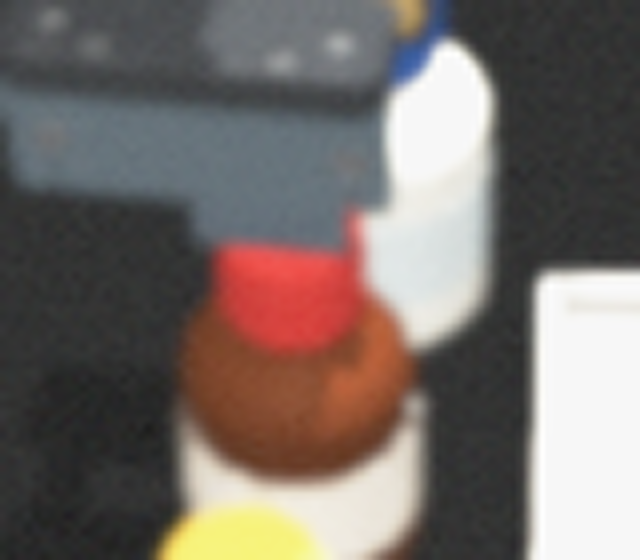

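View pics/w3.png

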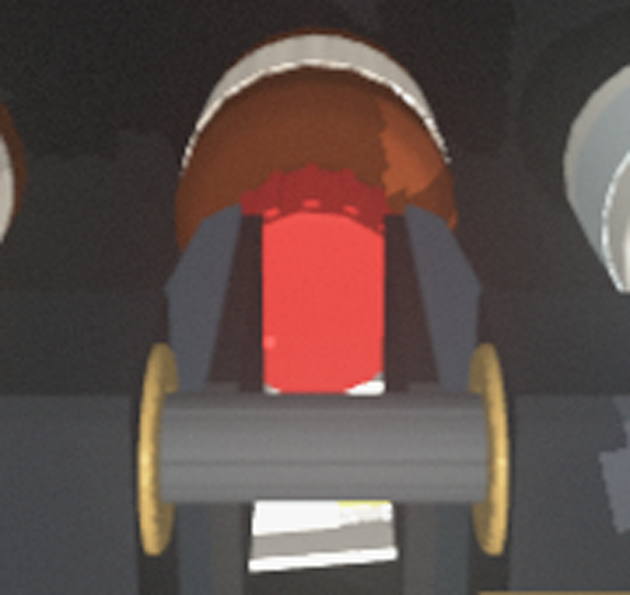

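The pictures say the visible fingertips end at about z≈103, just above the cap. That is about 27 mm behind the stated TCP, and the wrist images from the start show the same tip row (~230 instead of ~215). So they shut above the cap. To test safely, I open wide enough to clear even the 56 mm body, go 20 mm lower while watching force, then look.

```bash
python3 -m handwheel '{"gripper":[0.15,0.15,0.15,0.15,0.15],"offset":[[-5,0,0],[-5,0,0],[-5,0,0],[-5,0,0],[-5,-2,0]],"rot":[[0,0,0],[0,0,0],[0,0,0],[0,0,0],[0,0,0]]}'
python3 -m handwheel '{"gripper":[0.15,0.15,0.15,0.15,0.15],"offset":[[0,0,0],[0,0,0],[0,0,0],[0,0,0],[0,0,0]],"rot":[[0,0,0],[0,0,0],[0,0,0],[0,0,0],[0,0,0]]}'
python3 -m handwheel '{"gripper":[0.15,0.15,0.15,0.15,0.15],"offset":[[5,0,0],[10,0,0],[15,0,0],[20,0,0],[25,0,0]],"rot":[[0,0,0],[0,0,0],[0,0,0],[0,0,0],[0,0,0]]}'
python3 d.py 461 -141 200
python3 - <<'E'
from h import *
im=grab_frame("side");cv2.imwrite("pics/s4.png",cv2.resize(im[195:285,220:340],None,fx=6,fy=6,interpolation=cv2.INTER_CUBIC)[:,:,::-1])
w=grab_frame("wrist");cv2.imwrite("pics/w4.png",w[:,:,::-1])
E
```

```text
time_s: 3.73
ee_pos: [460.3, -140.3, 82.5]
ee_rot: [104.1, 90.0, 89.1]
force: [0.3, -0.4, 0.7]
gripper_width: 48.6
time_s: 4.15
ee_pos: [460.3, -140.4, 82.5]
ee_rot: [123.2, 90.0, 108.3]
force: [0.4, -0.4, -0.3]
gripper_width: 77.4
time_s: 4.57
ee_pos: [460.1, -140.3, 56.8]
ee_rot: [171.3, 90.0, 156.3]
force: [-0.4, 0.1, -0.7]
gripper_width: 77.3
t 4.57 tcp [ 460.1 -140.3   56.8] w 77.3 F [-0.4  0.1 -0.7] q [-18.  17. 112.   0.  51. -93.]
tool delta [-143.2   -0.4    0.9] tilt [-0.001  0.    -1.   ]
```

View pics/s4.png

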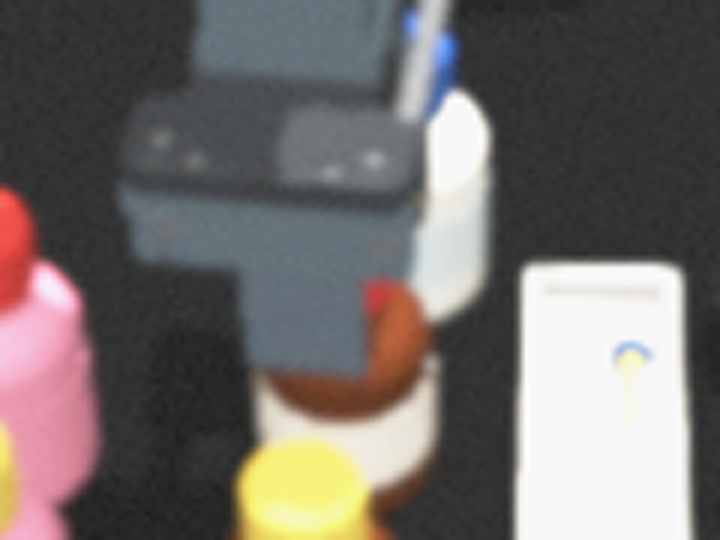

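View pics/w4.png

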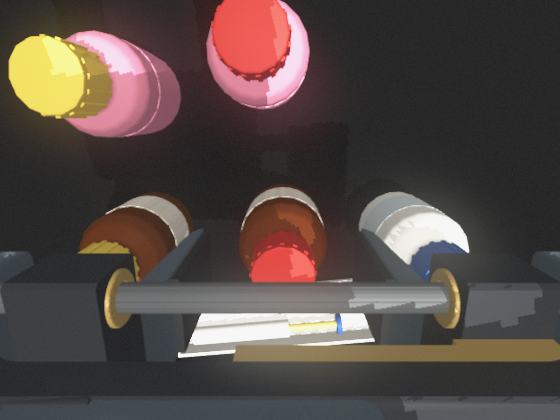

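Run:
```python
from h import *
s=state();M=R.from_euler('xyz',s['ee_rot'],degrees=True).as_matrix()
for x in (0,-15,-27): print(x,[proj("side",s['ee_pos']+M@np.array((x,y,z))).tolist() for y in(-39,-46) for z in (-16,16)])
```

```text
0 [[263.4, 264.5], [280.5, 266.3], [262.7, 267.4], [279.9, 269.1]]
-15 [[263.0, 259.0], [280.3, 260.8], [262.3, 261.9], [279.7, 263.7]]
-27 [[262.7, 254.6], [280.1, 256.3], [261.9, 257.4], [279.5, 259.2]]
```

The side view puts the real tips about 25 mm behind the stated TCP, at z≈82 now. I go 5 mm lower and close.

```bash
python3 -m handwheel '{"gripper":[0.15,0.4,0.8,0.8,0.8],"offset":[[5,0,1],[5,0,1],[5,0,1],[5,0,1],[5,0,1]],"rot":[[0,0,0],[0,0,0],[0,0,0],[0,0,0],[0,0,0]]}' 30
python3 -m handwheel '{"gripper":[0.8,0.8,0.8,0.8,0.8],"offset":[[0,0,0],[0,0,0],[0,0,0],[0,0,0],[0,0,0]],"rot":[[0,0,0],[0,0,0],[0,0,0],[0,0,0],[0,0,0]]}'
python3 -m handwheel '{"gripper":[0.8,0.8,0.8],"offset":[[0,0,0],[0,0,0],[0,0,0]],"rot":[[0,0,0],[0,0,0],[0,0,0]]}'
```

```text
time_s: 5.08
ee_pos: [461.5, -140.8, 52.7]
ee_rot: [5.4, 90.0, -9.6]
force: [0.3, -0.3, 0.7]
gripper_width: 53.8
time_s: 5.5
ee_pos: [461.4, -140.6, 52.6]
ee_rot: [46.0, 90.0, 31.1]
force: [-1.1, -0.1, 1.1]
gripper_width: 33.5
time_s: 5.75
ee_pos: [461.4, -140.7, 52.6]
ee_rot: [34.5, 90.0, 19.5]
force: [0.0, 0.7, 0.9]
gripper_width: 33.1
```

Gripped at 33 mm, which matches the cap. Lift, then check the hold.

```bash
python3 -m handwheel '{"gripper":[0.8,0.8,0.8,0.8,0.8],"offset":[[-10,0,0],[-30,0,0],[-60,0,0],[-90,0,0],[-125,0,0]],"rot":[[0,0,0],[0,0,0],[0,0,0],[0,0,0],[0,0,0]]}'
python3 -m handwheel '{"gripper":[0.8,0.8],"offset":[[-5,0,0],[-5,0,0]],"rot":[[0,0,0],[0,0,0]]}'
python3 d.py 495 264 183
python3 - <<'E'
from h import *
im=grab_frame("side");cv2.imwrite("pics/s5.png",im[:,:,::-1])
E
```

```text
time_s: 6.17
ee_pos: [459.9, -140.3, 177.5]
ee_rot: [178.3, 89.8, 163.3]
force: [0.7, -0.1, -1.2]
gripper_width: 33.3
time_s: 6.33
ee_pos: [462.7, -141.2, 184.6]
ee_rot: [-3.9, 89.7, -18.8]
force: [0.8, -0.6, -0.8]
gripper_width: 33.0
t 6.33 tcp [ 462.7 -141.2  184.6] w 33.0 F [ 0.8 -0.6 -0.8] q [-18.  10. 101.  -0.  69. -93.]
tool delta [  1.1 399.8 -73.3] tilt [ 0.005 -0.002 -1.   ]
```

View pics/s5.png

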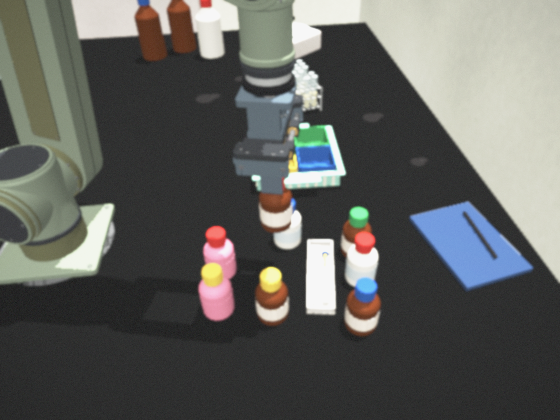

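The side view shows the bottle hanging upright at about (275,205), clear of the others. I carry it to the red tub.

```bash
python3 -m handwheel '{"gripper":[0.8,0.8,0.8,0.8,0.8],"offset":[[0,20,-3],[0,50,-9],[0,85,-15],[0,120,-22],[0,155,-28]],"rot":[[0,0,0],[0,0,0],[0,0,0],[0,0,0],[0,0,0]]}'
python3 -m handwheel '{"gripper":[0.8,0.8,0.8,0.8,0.8],"offset":[[0,35,-6],[0,70,-13],[0,105,-19],[0,140,-26],[0,170,-32]],"rot":[[0,0,0],[0,0,0],[0,0,0],[0,0,0],[0,0,0]]}'
python3 -m handwheel '{"gripper":[0.8,0.8,0.8,0.8,0.8],"offset":[[0,30,-5],[0,50,-9],[0,65,-12],[0,75,-13],[0,75,-13]],"rot":[[0,0,0],[0,0,0],[0,0,0],[0,0,0],[0,0,0]]}'
python3 -m handwheel '{"gripper":[0.8,0.8],"offset":[[0,0,0],[0,0,0]],"rot":[[0,0,0],[0,0,0]]}'
python3 d.py 495 264 60
python3 - <<'E'
from h import *
im=grab_frame("top");cv2.imwrite("pics/t6.png",cv2.resize(im[130:300,80:280],None,fx=3.5,fy=3.5)[:,:,::-1])
im=grab_frame("side");cv2.imwrite("pics/s6.png",cv2.resize(im[60:210,200:380],None,fx=4,fy=4)[:,:,::-1])
E
```

```text
time_s: 6.8
ee_pos: [472.3, 17.6, 180.1]
ee_rot: [-164.2, 89.7, -179.2]
force: [0.7, 0.0, -1.5]
gripper_width: 33.0
time_s: 7.22
ee_pos: [485.5, 190.6, 179.9]
ee_rot: [-149.5, 89.7, -164.4]
force: [0.7, -0.7, -1.3]
gripper_width: 33.4
time_s: 7.63
ee_pos: [493.6, 265.6, 181.0]
ee_rot: [-145.1, 89.9, -159.9]
force: [-0.4, -0.4, -2.4]
gripper_width: 33.4
time_s: 7.8
ee_pos: [493.7, 263.3, 182.2]
ee_rot: [-112.9, 89.9, -127.9]
force: [0.6, -0.3, -0.9]
gripper_width: 33.4
t 7.8 tcp [493.7 263.3 182.2] w 33.4 F [ 0.6 -0.3 -0.9] q [ 27.  17.  92.  -0.  72. -48.]
tool delta [122.2   1.2   1.1] tilt [-0.001 -0.001 -1.   ]
```

View pics/s6.png

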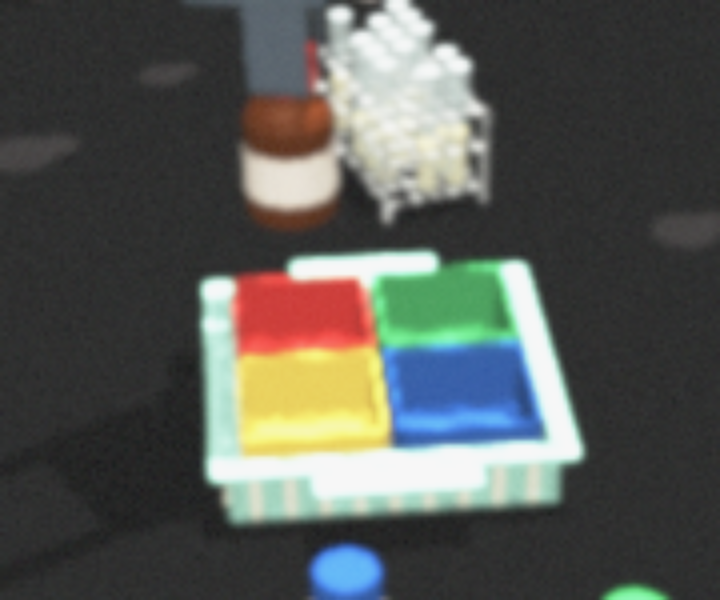

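View pics/t6.png

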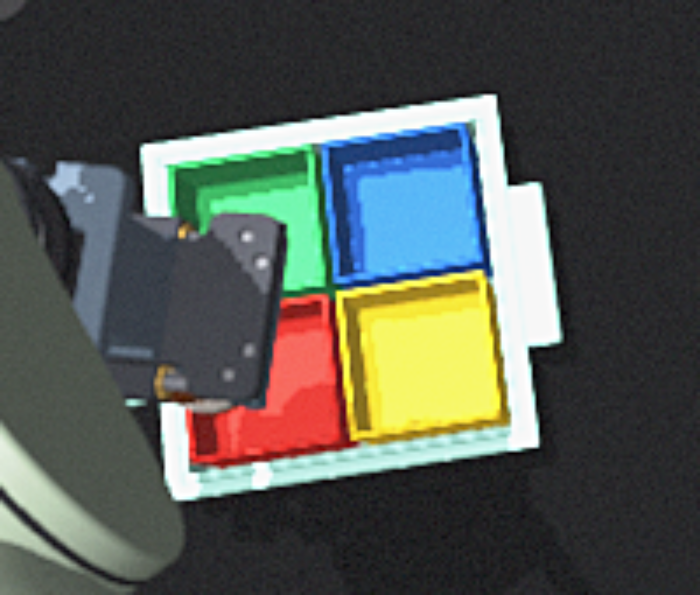

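Run:
```python
from h import *
for q in ((259.5,128.8),(291,128.7),(260,147.3),(294.5,146)): print(plane("side",*q,54).round(0))
print('bottle underside', plane("side",273,114,130).round(0), proj("side",(494,263,130)))
```

```text
[461. 310.  54.]
[544. 298.  54.]
[456. 220.  54.]
[543. 214.  54.]
bottle underside [494. 248. 130.] [272.4 111. ]
```

The side view agrees with the tub centre at about (498,262). Lower, finishing in small steps while watching force.

```bash
python3 -m handwheel '{"gripper":[0.8,0.8,0.8,0.8,0.8],"offset":[[20,0,2],[45,0,2],[70,0,2],[95,0,2],[112,0,2]],"rot":[[0,0,0],[0,0,0],[0,0,0],[0,0,0],[0,0,0]]}'
python3 -m handwheel '{"gripper":[0.8,0.8,0.8,0.8,0.8],"offset":[[0,0,0],[0,0,0],[2,0,0],[4,0,0],[6,0,0]],"rot":[[0,0,0],[0,0,0],[0,0,0],[0,0,0],[0,0,0]]}'
python3 -m handwheel '{"gripper":[0.8,0.8,0.8,0.8,0.8],"offset":[[1,0,0],[2,0,0],[3,0,0],[4,0,0],[4,0,0]],"rot":[[0,0,0],[0,0,0],[0,0,0],[0,0,0],[0,0,0]]}'
```

```text
time_s: 8.32
ee_pos: [494.9, 262.5, 68.7]
ee_rot: [-134.7, 89.9, -149.7]
force: [-0.2, -0.1, -1.5]
gripper_width: 33.1
time_s: 8.73
ee_pos: [496.8, 264.4, 65.9]
ee_rot: [42.9, 89.8, 27.9]
force: [-0.4, 0.1, -0.7]
gripper_width: 33.0
time_s: 9.15
ee_pos: [495.8, 264.1, 60.4]
ee_rot: [-149.5, 90.0, -164.5]
force: [-0.1, -0.5, -0.8]
gripper_width: 33.3
```

```bash
python3 -m handwheel '{"gripper":[0.8,0.8,0.8],"offset":[[1,0,0],[1,0,0],[1,0,0]],"rot":[[0,0,0],[0,0,0],[0,0,0]]}'
python3 -m handwheel '{"gripper":[0.8,0.8,0.8],"offset":[[1,0,0],[1,0,0],[1,0,0]],"rot":[[0,0,0],[0,0,0],[0,0,0]]}'
```

```text
time_s: 9.4
ee_pos: [496.0, 264.2, 59.7]
ee_rot: [61.3, 90.0, 46.3]
force: [-0.3, -0.1, -1.3]
gripper_width: 33.2
time_s: 9.65
ee_pos: [496.2, 264.4, 59.6]
ee_rot: [47.2, 89.9, 32.3]
force: [-0.6, -0.1, 5.1]
gripper_width: 33.2
```

Contact with the floor (+5 N). Release, rise and go to blue.

```bash
python3 -m handwheel '{"gripper":[0.4,0.4,0.4,0.4,0.4],"offset":[[0,0,0],[0,0,0],[0,0,0],[0,0,0],[0,0,0]],"rot":[[0,0,0],[0,0,0],[0,0,0],[0,0,0],[0,0,0]]}'
python3 -m handwheel '{"gripper":[0.4,0.4,0.4,0.4,0.4],"offset":[[-15,0,0],[-40,0,0],[-70,0,0],[-90,0,0],[-100,0,0]],"rot":[[0,0,0],[0,0,0],[0,0,0],[0,0,0],[0,0,0]]}'
python3 d.py 593 -279 165
python3 - <<'E'
from h import *
im=grab_frame("side");cv2.imwrite("pics/s7.png",cv2.resize(im[60:210,200:380],None,fx=4,fy=4)[:,:,::-1])
E
```

```text
time_s: 10.07
ee_pos: [495.8, 264.0, 58.3]
ee_rot: [-142.2, 90.0, -157.1]
force: [-0.3, 1.5, 0.6]
gripper_width: 54.7
time_s: 10.48
ee_pos: [497.3, 264.8, 161.5]
ee_rot: [42.7, 89.7, 27.7]
force: [0.9, 0.3, 1.2]
gripper_width: 54.5
t 10.48 tcp [497.3 264.8 161.5] w 54.5 F [0.9 0.3 1.2] q [ 27.  18.  93.   0.  69. -48.]
tool delta [  -4.3 -500.7  232.7] tilt [ 0.004  0.002 -1.   ]
```

View pics/s7.png

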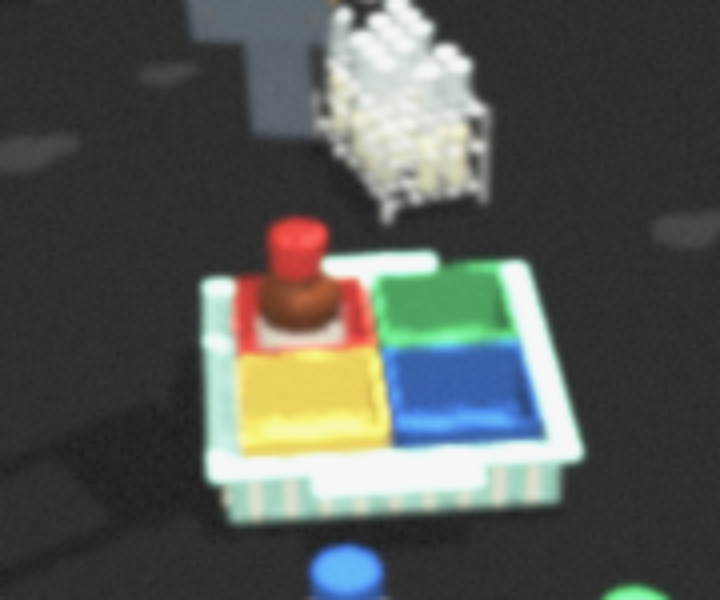

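The red bottle stands upright in the red tub (crop (297,290)).

```bash
python3 -m handwheel '{"gripper":[0.4,0.4,0.4,0.4,0.4],"offset":[[-2,-33,16],[-4,-67,31],[-4,-100,47],[-4,-133,62],[-4,-167,78]],"rot":[[0,0,0],[0,0,0],[0,0,0],[0,0,0],[0,0,0]]}'
python3 -m handwheel '{"gripper":[0.4,0.4,0.4,0.4,0.4],"offset":[[0,-33,16],[0,-67,31],[0,-100,47],[0,-133,62],[0,-167,78]],"rot":[[0,0,0],[0,0,0],[0,0,0],[0,0,0],[0,0,0]]}'
python3 -m handwheel '{"gripper":[0.4,0.4,0.4,0.4,0.4],"offset":[[0,-33,16],[0,-67,31],[0,-100,47],[0,-133,62],[0,-167,78]],"rot":[[0,0,0],[0,0,0],[0,0,0],[0,0,0],[0,0,0]]}'
python3 -m handwheel '{"gripper":[0.4,0.4],"offset":[[0,0,0],[0,0,0]],"rot":[[0,0,0],[0,0,0]]}'
python3 d.py 593 -279 165
python3 - <<'E'
from h import *
cv2.imwrite("pics/w8.png",grab_frame("wrist")[:,:,::-1])
E
```

```text
time_s: 10.95
ee_pos: [527.3, 81.1, 161.1]
ee_rot: [-161.7, 89.9, -176.6]
force: [-0.4, -0.2, 0.2]
gripper_width: 54.8
time_s: 11.37
ee_pos: [559.5, -100.4, 160.9]
ee_rot: [177.9, 89.8, 163.0]
force: [0.2, 0.7, -1.2]
gripper_width: 55.2
time_s: 11.78
ee_pos: [592.0, -281.7, 160.6]
ee_rot: [162.9, 89.8, 148.0]
force: [0.5, 0.8, -0.1]
gripper_width: 54.8
time_s: 11.95
ee_pos: [591.9, -281.7, 160.0]
ee_rot: [163.6, 89.8, 148.5]
force: [-0.2, 0.4, 0.2]
gripper_width: 55.0
t 11.95 tcp [ 591.9 -281.7  160. ] w 55.0 F [-0.2  0.4  0.2] q [ -26.   26.   80.    0.   74. -101.]
tool delta [-5.   2.9  0.4] tilt [-0.003  0.002 -1.   ]
```

View pics/w8.png

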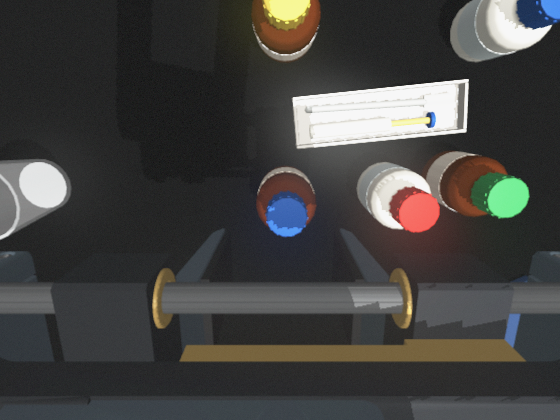

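Run:
```python
from h import *
for n,q in (('blue',(288,213)),('wred',(414.5,211)),('green',(501,197))): print(n,wrist(*q,105))
```

```text
blue [ 591.4 -275.7  105. ]
wred [ 616.  -178.3  105. ]
green [ 622.4 -110.9  105. ]
```

Blue amber cap at (288,213) → (591,-276), agreeing with the top view. Descend and grip.

```bash
python3 -m handwheel '{"gripper":[0.4,0.4,0.4,0.4,0.4],"offset":[[20,4,-1],[45,4,-1],[70,4,-1],[95,4,-1],[108,4,-1]],"rot":[[0,0,0],[0,0,0],[0,0,0],[0,0,0],[0,0,0]]}'
python3 -m handwheel '{"gripper":[0.4,0.4,0.8,0.8,0.8],"offset":[[0,0,0],[0,0,0],[0,0,0],[0,0,0],[0,0,0]],"rot":[[0,0,0],[0,0,0],[0,0,0],[0,0,0],[0,0,0]]}'
python3 -m handwheel '{"gripper":[0.8,0.8,0.8,0.8],"offset":[[0,0,0],[0,0,0],[0,0,0],[0,0,0]],"rot":[[0,0,0],[0,0,0],[0,0,0],[0,0,0]]}'
python3 d.py 585 167 185
```

```text
time_s: 12.42
ee_pos: [590.6, -273.0, 51.0]
ee_rot: [164.2, 89.6, 149.4]
force: [-0.3, 0.5, -0.4]
gripper_width: 54.3
time_s: 12.83
ee_pos: [593.6, -276.3, 56.0]
ee_rot: [-8.8, 89.9, -23.7]
force: [-0.7, -1.9, -0.1]
gripper_width: 37.5
time_s: 13.17
ee_pos: [593.6, -276.8, 55.8]
ee_rot: [-11.9, 89.9, -26.8]
force: [-1.8, -1.0, 6.2]
gripper_width: 33.1
t 13.17 tcp [ 593.6 -276.8   55.8] w 33.1 F [-1.8 -1.   6.2] q [ -26.   31.   88.   -0.   61. -101.]
tool delta [-129.8  426.5 -122.5] tilt [ 0.002 -0.001 -1.   ]
```

```bash
python3 -m handwheel '{"gripper":[0.8,0.8,0.8,0.8,0.8],"offset":[[-10,0,0],[-30,0,0],[-60,0,0],[-90,0,0],[-125,0,0]],"rot":[[0,0,0],[0,0,0],[0,0,0],[0,0,0],[0,0,0]]}'
python3 -m handwheel '{"gripper":[0.8,0.8,0.8,0.8],"offset":[[-8,0,0],[-8,0,0],[-8,0,0],[-8,0,0]],"rot":[[0,0,0],[0,0,0],[0,0,0],[0,0,0]]}'
python3 d.py 588 166 185
python3 - <<'E'
from h import *
for q in ((297,146.2),(329.5,146.2),(298,170.7),(335.7,168)): print(plane("side",*q,54).round(0))
im=grab_frame("side");cv2.imwrite("pics/s9.png",im[:,:,::-1])
E
```

```text
time_s: 13.58
ee_pos: [591.4, -275.4, 179.1]
ee_rot: [164.3, 89.7, 149.4]
force: [0.4, -0.1, -2.9]
gripper_width: 33.4
time_s: 13.92
ee_pos: [591.4, -275.4, 184.8]
ee_rot: [166.8, 89.7, 151.9]
force: [-0.2, -0.1, -2.3]
gripper_width: 33.2
t 13.92 tcp [ 591.4 -275.4  184.8] w 33.2 F [-0.2 -0.1 -2.3] q [ -26.   25.   78.    0.   77. -101.]
tool delta [   0.9  425.6 -117.1] tilt [-0.005  0.002 -1.   ]
[549. 212.  54.]
[630. 201.  54.]
[537. 109.  54.]
[627. 107.  54.]
```

View pics/s9.png

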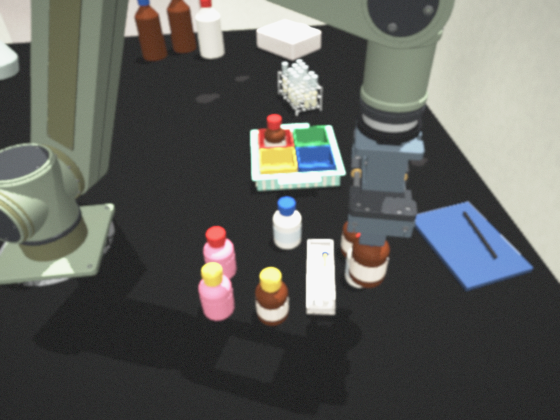

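Bottle blue is held upright at about (367,260). Carry to the blue tub.

```bash
python3 -m handwheel '{"gripper":[0.8,0.8,0.8,0.8,0.8],"offset":[[0,20,-6],[0,52,-14],[0,86,-24],[0,120,-33],[0,155,-43]],"rot":[[0,0,0],[0,0,0],[0,0,0],[0,0,0],[0,0,0]]}'
python3 -m handwheel '{"gripper":[0.8,0.8,0.8,0.8,0.8],"offset":[[0,36,-10],[0,72,-20],[0,108,-30],[0,144,-40],[0,178,-49]],"rot":[[0,0,0],[0,0,0],[0,0,0],[0,0,0],[0,0,0]]}'
python3 -m handwheel '{"gripper":[0.8,0.8,0.8,0.8,0.8],"offset":[[0,33,-9],[0,60,-16],[0,80,-22],[0,91,-25],[0,91,-25]],"rot":[[0,0,0],[0,0,0],[0,0,0],[0,0,0],[0,0,0]]}'
python3 -m handwheel '{"gripper":[0.8,0.8],"offset":[[0,0,0],[0,0,0]],"rot":[[0,0,0],[0,0,0]]}'
python3 d.py 587 165 62
python3 - <<'E'
from h import *
im=grab_frame("side");cv2.imwrite("pics/s10.png",cv2.resize(im[60:210,200:380],None,fx=4,fy=4)[:,:,::-1])
E
```

```text
time_s: 14.38
ee_pos: [590.0, -113.9, 185.3]
ee_rot: [-179.6, 89.8, 165.4]
force: [0.8, 0.9, -1.4]
gripper_width: 32.9
time_s: 14.8
ee_pos: [588.3, 71.2, 185.5]
ee_rot: [-165.2, 89.8, 179.8]
force: [1.3, -0.6, -2.6]
gripper_width: 33.1
time_s: 15.22
ee_pos: [588.2, 165.6, 185.8]
ee_rot: [-164.7, 89.8, -179.5]
force: [0.7, -1.2, -1.4]
gripper_width: 32.9
time_s: 15.38
ee_pos: [588.9, 162.2, 186.9]
ee_rot: [-121.3, 89.9, -136.3]
force: [0.7, -0.3, -1.2]
gripper_width: 33.4
t 15.38 tcp [588.9 162.2 186.9] w 33.4 F [ 0.7 -0.3 -1.2] q [ 14.  21.  84.  -0.  75. -61.]
tool delta [124.9   2.4  -2.5] tilt [-0.001 -0.001 -1.   ]
```

View pics/s10.png

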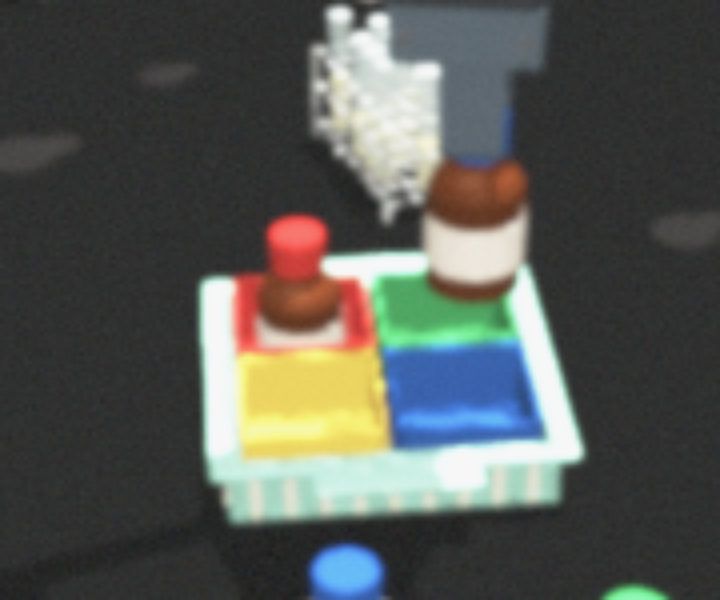

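```bash
python3 -m handwheel '{"gripper":[0.8,0.8,0.8,0.8,0.8],"offset":[[20,2,-2],[45,2,-2],[70,2,-2],[95,2,-2],[113,2,-2]],"rot":[[0,0,0],[0,0,0],[0,0,0],[0,0,0],[0,0,0]]}'
python3 -m handwheel '{"gripper":[0.8,0.8,0.8,0.8,0.8],"offset":[[0,0,0],[0,0,0],[2,0,0],[4,0,0],[6,0,0]],"rot":[[0,0,0],[0,0,0],[0,0,0],[0,0,0],[0,0,0]]}'
python3 -m handwheel '{"gripper":[0.8,0.8,0.8,0.8,0.8],"offset":[[1,0,0],[2,0,0],[3,0,0],[3,0,0],[3,0,0]],"rot":[[0,0,0],[0,0,0],[0,0,0],[0,0,0],[0,0,0]]}'
python3 -m handwheel '{"gripper":[0.8,0.8,0.8],"offset":[[1,0,0],[1,0,0],[1,0,0]],"rot":[[0,0,0],[0,0,0],[0,0,0]]}'
```

```text
time_s: 15.85
ee_pos: [586.8, 164.1, 72.5]
ee_rot: [-142.6, 89.9, -157.7]
force: [-0.1, -0.0, -2.2]
gripper_width: 33.3
time_s: 16.27
ee_pos: [588.8, 166.1, 70.0]
ee_rot: [30.3, 89.8, 15.3]
force: [-0.4, -0.0, -1.4]
gripper_width: 33.3
time_s: 16.68
ee_pos: [587.7, 166.2, 65.5]
ee_rot: [121.0, 90.0, 106.1]
force: [-0.0, 0.1, -2.3]
gripper_width: 33.5
time_s: 16.93
ee_pos: [587.7, 166.1, 64.5]
ee_rot: [155.1, 90.0, 140.2]
force: [-0.1, -0.6, -1.8]
gripper_width: 33.2
```

```bash
python3 -m handwheel '{"gripper":[0.8,0.8,0.8,0.8],"offset":[[1,0,0],[2,0,0],[2,0,0],[2,0,0]],"rot":[[0,0,0],[0,0,0],[0,0,0],[0,0,0]]}'
python3 -m handwheel '{"gripper":[0.8,0.8,0.8],"offset":[[1,0,0],[1,0,0],[1,0,0]],"rot":[[0,0,0],[0,0,0],[0,0,0]]}'
```

```text
time_s: 17.27
ee_pos: [587.9, 166.1, 62.8]
ee_rot: [31.0, 90.0, 16.0]
force: [-0.6, -1.3, 0.7]
gripper_width: 33.3
time_s: 17.52
ee_pos: [588.2, 166.0, 62.8]
ee_rot: [18.5, 89.9, 3.5]
force: [-1.1, -2.3, 4.7]
gripper_width: 33.4
```

Contact. Release and rise.

```bash
python3 -m handwheel '{"gripper":[0.4,0.4,0.4,0.4,0.4],"offset":[[0,0,0],[0,0,0],[0,0,0],[0,0,0],[0,0,0]],"rot":[[0,0,0],[0,0,0],[0,0,0],[0,0,0],[0,0,0]]}'
python3 -m handwheel '{"gripper":[0.4,0.4,0.4,0.4,0.4],"offset":[[-15,0,0],[-40,0,0],[-70,0,0],[-90,0,0],[-100,0,0]],"rot":[[0,0,0],[0,0,0],[0,0,0],[0,0,0],[0,0,0]]}'
python3 d.py 442 -237 162
python3 - <<'E'
from h import *
im=grab_frame("side");cv2.imwrite("pics/s11.png",cv2.resize(im[60:210,200:380],None,fx=4,fy=4)[:,:,::-1])
E
```

```text
time_s: 17.93
ee_pos: [587.7, 166.2, 61.4]
ee_rot: [168.8, 90.0, 153.9]
force: [-0.4, 0.2, 0.4]
gripper_width: 54.7
time_s: 18.35
ee_pos: [589.2, 166.6, 164.7]
ee_rot: [31.2, 89.7, 16.3]
force: [0.2, 0.1, -0.1]
gripper_width: 54.9
t 18.35 tcp [589.2 166.6 164.7] w 54.9 F [ 0.2  0.1 -0.1] q [ 15.  22.  86.   0.  71. -60.]
tool delta [   1.4 -427.9  -38.2] tilt [ 0.005  0.001 -1.   ]
```

View pics/s11.png

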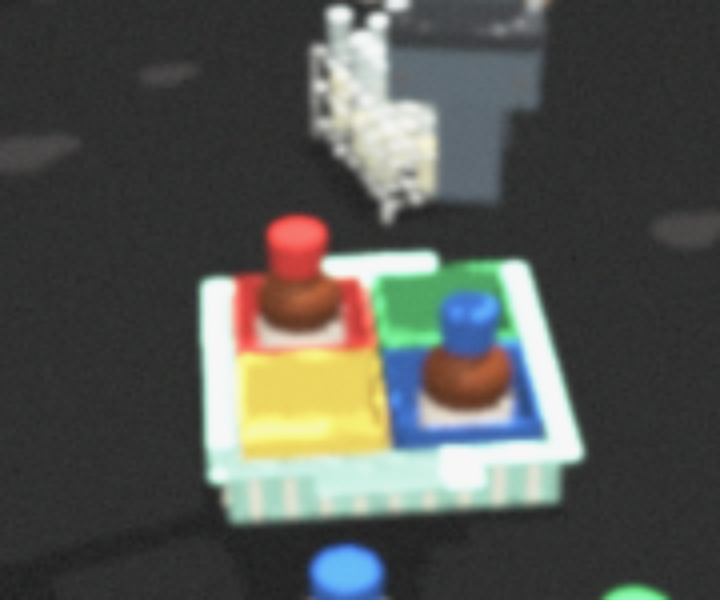

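Blue stands upright in the blue tub (crop (467,370)). On to yellow.

```bash
python3 -m handwheel '{"gripper":[0.4,0.4,0.4,0.4,0.4],"offset":[[0,-36,-3],[0,-72,-6],[0,-108,-10],[0,-144,-13],[0,-180,-16]],"rot":[[0,0,0],[0,0,0],[0,0,0],[0,0,0],[0,0,0]]}'
python3 -m handwheel '{"gripper":[0.4,0.4,0.4,0.4,0.4],"offset":[[0,-36,-3],[0,-72,-6],[0,-108,-10],[0,-144,-13],[0,-180,-16]],"rot":[[0,0,0],[0,0,0],[0,0,0],[0,0,0],[0,0,0]]}'
python3 -m handwheel '{"gripper":[0.4,0.4,0.4,0.4,0.4],"offset":[[0,-35,-3],[0,-68,-6],[0,-68,-6],[0,-68,-6],[0,-68,-6]],"rot":[[0,0,0],[0,0,0],[0,0,0],[0,0,0],[0,0,0]]}'
python3 d.py 442 -237 162
python3 - <<'E'
from h import *
cv2.imwrite("pics/w12.png",grab_frame("wrist")[:,:,::-1])
E
```

```text
time_s: 18.82
ee_pos: [524.1, -4.9, 160.0]
ee_rot: [-167.2, 89.8, 177.9]
force: [-0.1, -1.4, -0.9]
gripper_width: 55.0
time_s: 19.23
ee_pos: [462.2, -174.6, 160.1]
ee_rot: [169.7, 89.9, 154.7]
force: [0.5, 0.2, 0.2]
gripper_width: 54.9
time_s: 19.65
ee_pos: [440.2, -236.9, 160.5]
ee_rot: [146.7, 89.9, 131.7]
force: [-0.2, 0.3, 0.2]
gripper_width: 54.6
t 19.65 tcp [ 440.2 -236.9  160.5] w 54.6 F [-0.2  0.3  0.2] q [ -30.   13.  101.    0.   67. -105.]
tool delta [-1.5  0.4  1.8] tilt [-0.002  0.002 -1.   ]
```

View pics/w12.png

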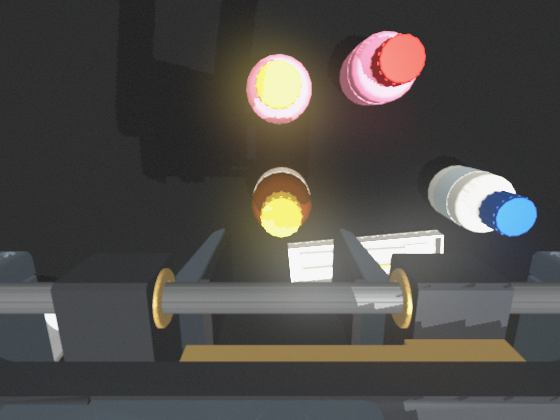

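Amber yellow cap at (282,211), centred between the fingers; pink yellow is at (280,85). Descend and grip.

```bash
python3 -m handwheel '{"gripper":[0.4,0.4,0.4,0.4,0.4],"offset":[[20,0,0],[45,0,0],[70,0,0],[95,0,0],[108,0,0]],"rot":[[0,0,0],[0,0,0],[0,0,0],[0,0,0],[0,0,0]]}'
python3 -m handwheel '{"gripper":[0.4,0.4,0.8,0.8,0.8],"offset":[[0,0,0],[0,0,0],[0,0,0],[0,0,0],[0,0,0]],"rot":[[0,0,0],[0,0,0],[0,0,0],[0,0,0],[0,0,0]]}'
python3 -m handwheel '{"gripper":[0.8,0.8,0.8,0.8],"offset":[[0,0,0],[0,0,0],[0,0,0],[0,0,0]],"rot":[[0,0,0],[0,0,0],[0,0,0],[0,0,0]]}'
python3 d.py 493 168 185
```

```text
time_s: 20.12
ee_pos: [439.5, -235.1, 50.7]
ee_rot: [160.8, 89.7, 146.0]
force: [0.1, 1.2, 0.1]
gripper_width: 54.8
time_s: 20.53
ee_pos: [441.6, -237.8, 54.7]
ee_rot: [-12.3, 89.9, -27.3]
force: [-0.9, 0.6, -0.3]
gripper_width: 37.4
time_s: 20.87
ee_pos: [441.3, -237.9, 54.5]
ee_rot: [-4.0, 89.9, -19.0]
force: [-0.1, -0.0, 6.7]
gripper_width: 33.1
t 20.87 tcp [ 441.3 -237.9   54.5] w 33.1 F [-0.1 -0.   6.7] q [ -30.   19.  110.    0.   52. -105.]
tool delta [-130.7  405.5  -54.6] tilt [ 0.002 -0.001 -1.   ]
```

```bash
python3 -m handwheel '{"gripper":[0.8,0.8,0.8,0.8,0.8],"offset":[[-10,0,0],[-30,0,0],[-60,0,0],[-90,0,0],[-125,0,0]],"rot":[[0,0,0],[0,0,0],[0,0,0],[0,0,0],[0,0,0]]}'
python3 -m handwheel '{"gripper":[0.8,0.8,0.8,0.8],"offset":[[-8,0,0],[-8,0,0],[-8,0,0],[-8,0,0]],"rot":[[0,0,0],[0,0,0],[0,0,0],[0,0,0]]}'
python3 d.py 493 168 185
python3 - <<'E'
from h import *
im=grab_frame("side");cv2.imwrite("pics/s13.png",im[:,:,::-1])
E
```

```text
time_s: 21.28
ee_pos: [439.2, -237.0, 179.0]
ee_rot: [167.0, 89.8, 152.0]
force: [1.7, 0.3, -1.6]
gripper_width: 33.2
time_s: 21.62
ee_pos: [439.2, -236.9, 184.6]
ee_rot: [164.2, 89.8, 149.3]
force: [-0.6, 0.0, -2.6]
gripper_width: 33.0
t 21.62 tcp [ 439.2 -236.9  184.6] w 33.0 F [-0.6  0.  -2.6] q [ -30.   11.   99.    0.   70. -105.]
tool delta [ 2.000e-01  4.051e+02 -5.250e+01] tilt [-0.004  0.002 -1.   ]
```

View pics/s13.png

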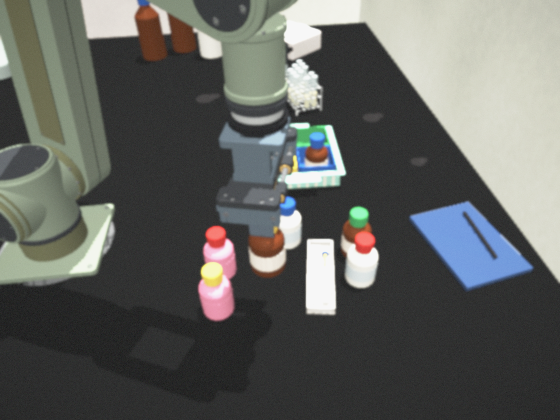

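Yellow is held upright at about (268,250), clear of everything. Carry to the yellow tub.

```bash
python3 -m handwheel '{"gripper":[0.8,0.8,0.8,0.8,0.8],"offset":[[0,20,-3],[0,52,-7],[0,86,-11],[0,120,-16],[0,155,-20]],"rot":[[0,0,0],[0,0,0],[0,0,0],[0,0,0],[0,0,0]]}'
python3 -m handwheel '{"gripper":[0.8,0.8,0.8,0.8,0.8],"offset":[[0,36,-5],[0,72,-9],[0,108,-14],[0,140,-18],[0,170,-22]],"rot":[[0,0,0],[0,0,0],[0,0,0],[0,0,0],[0,0,0]]}'
python3 -m handwheel '{"gripper":[0.8,0.8,0.8,0.8,0.8],"offset":[[0,30,-4],[0,55,-7],[0,72,-9],[0,80,-10],[0,80,-10]],"rot":[[0,0,0],[0,0,0],[0,0,0],[0,0,0],[0,0,0]]}'
python3 -m handwheel '{"gripper":[0.8,0.8],"offset":[[0,0,0],[0,0,0]],"rot":[[0,0,0],[0,0,0]]}'
python3 d.py 493 168 62
python3 - <<'E'
from h import *
im=grab_frame("side");cv2.imwrite("pics/s14.png",cv2.resize(im[60:210,200:380],None,fx=4,fy=4)[:,:,::-1])
E
```

```text
time_s: 22.08
ee_pos: [460.0, -81.2, 184.7]
ee_rot: [-176.6, 89.8, 168.4]
force: [0.3, -0.0, -1.4]
gripper_width: 33.3
time_s: 22.5
ee_pos: [482.7, 89.1, 184.7]
ee_rot: [-158.9, 89.8, -173.8]
force: [0.8, -0.1, -2.2]
gripper_width: 33.4
time_s: 22.92
ee_pos: [494.2, 168.1, 184.9]
ee_rot: [-152.3, 89.8, -167.1]
force: [-0.0, -0.6, -1.7]
gripper_width: 33.4
time_s: 23.08
ee_pos: [494.3, 165.9, 185.9]
ee_rot: [-127.6, 89.9, -142.6]
force: [-0.6, 0.0, -0.6]
gripper_width: 33.4
t 23.08 tcp [494.3 165.9 185.9] w 33.4 F [-0.6  0.  -0.6] q [ 17.  13.  96.  -0.  71. -58.]
tool delta [123.9   1.9  -1.7] tilt [-0.001 -0.001 -1.   ]
```

View pics/s14.png

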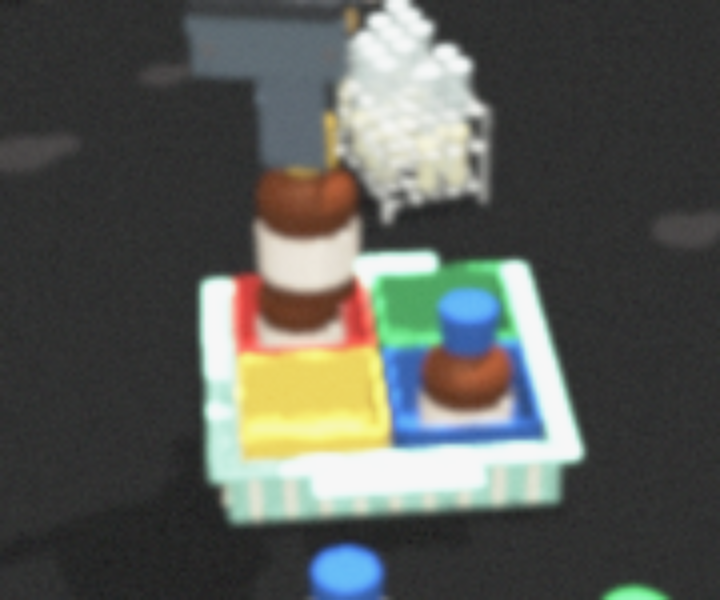

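```bash
python3 -m handwheel '{"gripper":[0.8,0.8,0.8,0.8,0.8],"offset":[[20,1,-1],[45,1,-1],[70,1,-1],[95,1,-1],[113,1,-1]],"rot":[[0,0,0],[0,0,0],[0,0,0],[0,0,0],[0,0,0]]}'
python3 -m handwheel '{"gripper":[0.8,0.8,0.8,0.8,0.8],"offset":[[0,0,0],[0,0,0],[2,0,0],[4,0,0],[6,0,0]],"rot":[[0,0,0],[0,0,0],[0,0,0],[0,0,0],[0,0,0]]}'
python3 -m handwheel '{"gripper":[0.8,0.8,0.8,0.8,0.8],"offset":[[1,0,0],[2,0,0],[3,0,0],[3,0,0],[3,0,0]],"rot":[[0,0,0],[0,0,0],[0,0,0],[0,0,0],[0,0,0]]}'
python3 -m handwheel '{"gripper":[0.8,0.8,0.8],"offset":[[1,0,0],[1,0,0],[1,0,0]],"rot":[[0,0,0],[0,0,0],[0,0,0]]}'
```

```text
time_s: 23.55
ee_pos: [493.1, 166.8, 71.8]
ee_rot: [-142.4, 89.9, -157.4]
force: [-0.7, 0.7, -1.6]
gripper_width: 33.1
time_s: 23.97
ee_pos: [495.1, 168.5, 68.8]
ee_rot: [33.0, 89.8, 18.1]
force: [0.0, -0.2, -0.9]
gripper_width: 33.2
time_s: 24.38
ee_pos: [494.1, 168.4, 64.6]
ee_rot: [84.8, 90.0, 69.8]
force: [0.4, -0.2, -1.2]
gripper_width: 33.0
time_s: 24.63
ee_pos: [494.1, 168.3, 63.5]
ee_rot: [-164.4, 90.0, -179.3]
force: [0.3, 0.2, -1.8]
gripper_width: 33.2
```

```bash
python3 -m handwheel '{"gripper":[0.8,0.8,0.8,0.8],"offset":[[1,0,0],[2,0,0],[2,0,0],[2,0,0]],"rot":[[0,0,0],[0,0,0],[0,0,0],[0,0,0]]}'
python3 -m handwheel '{"gripper":[0.8,0.8,0.8],"offset":[[1,0,0],[1,0,0],[1,0,0]],"rot":[[0,0,0],[0,0,0],[0,0,0]]}'
```

```text
time_s: 24.97
ee_pos: [494.1, 168.3, 61.6]
ee_rot: [71.0, 90.0, 56.0]
force: [-0.0, 0.3, -1.0]
gripper_width: 33.1
time_s: 25.22
ee_pos: [494.3, 168.4, 61.5]
ee_rot: [35.1, 90.0, 20.1]
force: [-3.5, -0.1, 5.6]
gripper_width: 33.1
```

Contact. Release and rise, then look.

```bash
python3 -m handwheel '{"gripper":[0.4,0.4,0.4,0.4,0.4],"offset":[[0,0,0],[0,0,0],[0,0,0],[0,0,0],[0,0,0]],"rot":[[0,0,0],[0,0,0],[0,0,0],[0,0,0],[0,0,0]]}'
python3 -m handwheel '{"gripper":[0.4,0.4,0.4,0.4,0.4],"offset":[[-15,0,0],[-40,0,0],[-70,0,0],[-90,0,0],[-100,0,0]],"rot":[[0,0,0],[0,0,0],[0,0,0],[0,0,0],[0,0,0]]}'
python3 d.py 622 -108 160
python3 - <<'E'
from h import *
im=grab_frame("side");cv2.imwrite("pics/s15.png",cv2.resize(im[60:210,200:380],None,fx=4,fy=4)[:,:,::-1])
E
```

```text
time_s: 25.63
ee_pos: [494.1, 168.3, 60.4]
ee_rot: [172.2, 90.0, 157.3]
force: [-0.7, 0.2, 0.1]
gripper_width: 54.8
time_s: 26.05
ee_pos: [495.6, 168.8, 163.4]
ee_rot: [33.5, 89.7, 18.5]
force: [1.0, 0.5, -0.6]
gripper_width: 54.8
t 26.05 tcp [495.6 168.8 163.4] w 54.8 F [ 1.   0.5 -0.6] q [ 18.  14.  98.   0.  67. -58.]
tool delta [   3.5 -234.9  193.5] tilt [ 0.005  0.002 -1.   ]
```

View pics/s15.png

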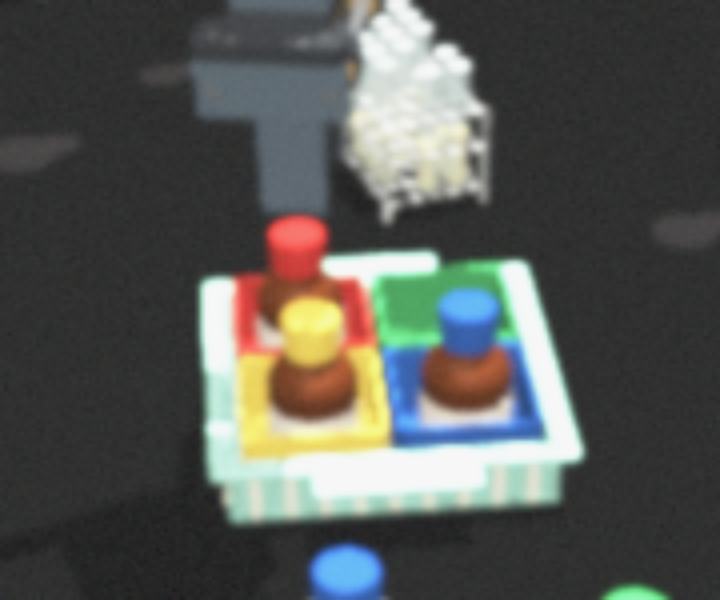

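Three bottles stand in their tubs (yellow at crop (312,370)). Now green, with a slightly narrower opening because white_red is next to it.

```bash
python3 -m handwheel '{"gripper":[0.45,0.45,0.45,0.45,0.45],"offset":[[0,-29,24],[0,-58,48],[0,-87,72],[0,-116,96],[0,-145,120]],"rot":[[0,0,0],[0,0,0],[0,0,0],[0,0,0],[0,0,0]]}'
python3 -m handwheel '{"gripper":[0.45,0.45,0.45,0.45,0.45],"offset":[[0,-29,24],[0,-58,48],[0,-89,74],[0,-89,74],[0,-89,74]],"rot":[[0,0,0],[0,0,0],[0,0,0],[0,0,0],[0,0,0]]}'
python3 -m handwheel '{"gripper":[0.45,0.45],"offset":[[0,0,0],[0,0,0]],"rot":[[0,0,0],[0,0,0]]}'
python3 d.py 622 -108 160
python3 - <<'E'
from h import *
cv2.imwrite("pics/w16.png",grab_frame("wrist")[:,:,::-1])
E
```

```text
time_s: 26.52
ee_pos: [572.3, -4.3, 158.9]
ee_rot: [-170.5, 89.9, 174.6]
force: [-0.1, -0.0, 0.2]
gripper_width: 50.1
time_s: 26.93
ee_pos: [620.8, -109.5, 158.2]
ee_rot: [178.7, 89.8, 163.6]
force: [-1.1, -0.3, -0.7]
gripper_width: 50.0
time_s: 27.1
ee_pos: [620.3, -106.5, 159.7]
ee_rot: [169.0, 89.9, 154.1]
force: [0.6, -0.5, 0.1]
gripper_width: 49.9
t 27.1 tcp [ 620.3 -106.5  159.7] w 49.9 F [ 0.6 -0.5  0.1] q [-11.  24.  84.   0.  72. -86.]
tool delta [-0.3 -1.   2. ] tilt [-0.002  0.001 -1.   ]
```

View pics/w16.png

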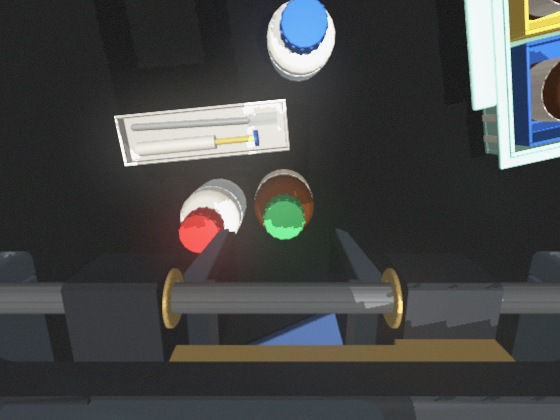

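The green amber cap at (284,217) is centred, with white_red's cap at (199,229), so about 10 mm outside the finger. Descend and grip.

```bash
python3 -m handwheel '{"gripper":[0.45,0.45,0.45,0.45,0.45],"offset":[[15,1,0],[35,1,0],[55,1,0],[75,1,0],[90,1,0]],"rot":[[0,0,0],[0,0,0],[0,0,0],[0,0,0],[0,0,0]]}'
python3 -m handwheel '{"gripper":[0.45,0.45,0.45,0.8,0.8],"offset":[[8,0,0],[16,0,0],[16,0,0],[16,0,0],[16,0,0]],"rot":[[0,0,0],[0,0,0],[0,0,0],[0,0,0],[0,0,0]]}'
python3 -m handwheel '{"gripper":[0.8,0.8,0.8,0.8],"offset":[[0,0,0],[0,0,0],[0,0,0],[0,0,0]],"rot":[[0,0,0],[0,0,0],[0,0,0],[0,0,0]]}'
python3 d.py 591 261 185
```

```text
time_s: 27.57
ee_pos: [620.3, -105.1, 69.2]
ee_rot: [177.0, 89.9, 162.2]
force: [-1.1, -0.3, 0.4]
gripper_width: 49.9
time_s: 27.98
ee_pos: [622.3, -106.8, 55.6]
ee_rot: [5.9, 89.9, -9.0]
force: [-0.8, 0.2, 0.8]
gripper_width: 39.8
time_s: 28.32
ee_pos: [622.3, -106.8, 55.7]
ee_rot: [17.5, 89.9, 2.5]
force: [-0.2, 2.2, 4.4]
gripper_width: 33.3
t 28.32 tcp [ 622.3 -106.8   55.7] w 33.3 F [-0.2  2.2  4.4] q [-11.  29.  92.   0.  59. -86.]
tool delta [-129.4  347.3 -124.9] tilt [ 0.002  0.    -1.   ]
```

```bash
python3 -m handwheel '{"gripper":[0.8,0.8,0.8,0.8,0.8],"offset":[[-10,0,0],[-30,0,0],[-60,0,0],[-90,0,0],[-125,0,0]],"rot":[[0,0,0],[0,0,0],[0,0,0],[0,0,0],[0,0,0]]}'
python3 -m handwheel '{"gripper":[0.8,0.8,0.8,0.8],"offset":[[-15,0,0],[-20,0,0],[-20,0,0],[-20,0,0]],"rot":[[0,0,0],[0,0,0],[0,0,0],[0,0,0]]}'
python3 d.py 591 261 197
python3 - <<'E'
from h import *
im=grab_frame("side");cv2.imwrite("pics/s17.png",im[:,:,::-1])
E
```

```text
time_s: 28.73
ee_pos: [619.9, -106.9, 179.5]
ee_rot: [-170.3, 89.7, 174.7]
force: [0.2, -0.7, -1.6]
gripper_width: 33.4
time_s: 29.07
ee_pos: [620.4, -106.8, 198.0]
ee_rot: [-173.9, 89.8, 171.1]
force: [-0.5, -0.8, -2.6]
gripper_width: 33.4
t 29.07 tcp [ 620.4 -106.8  198. ] w 33.4 F [-0.5 -0.8 -2.6] q [-11.  23.  80.  -0.  77. -86.]
tool delta [   1.3  347.8 -123.2] tilt [-0.003  0.    -1.   ]
```

View pics/s17.png

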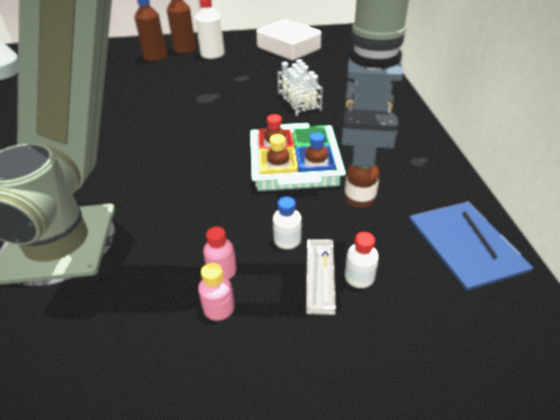

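Green is held upright at (362,180), and white_red still stands at (361,262). Carry to the green tub.

```bash
python3 -m handwheel '{"gripper":[0.8,0.8,0.8,0.8,0.8],"offset":[[0,18,-6],[0,48,-17],[0,80,-28],[0,112,-40],[0,145,-51]],"rot":[[0,0,0],[0,0,0],[0,0,0],[0,0,0],[0,0,0]]}'
python3 -m handwheel '{"gripper":[0.8,0.8,0.8,0.8,0.8],"offset":[[0,32,-11],[0,64,-23],[0,94,-33],[0,122,-43],[0,150,-53]],"rot":[[0,0,0],[0,0,0],[0,0,0],[0,0,0],[0,0,0]]}'
python3 -m handwheel '{"gripper":[0.8,0.8,0.8,0.8,0.8],"offset":[[0,22,-8],[0,40,-14],[0,52,-19],[0,52,-19],[0,52,-19]],"rot":[[0,0,0],[0,0,0],[0,0,0],[0,0,0],[0,0,0]]}'
python3 -m handwheel '{"gripper":[0.8,0.8],"offset":[[0,0,0],[0,0,0]],"rot":[[0,0,0],[0,0,0]]}'
python3 d.py 590 261 62
python3 - <<'E'
from h import *
im=grab_frame("side");cv2.imwrite("pics/s18.png",cv2.resize(im[60:210,200:380],None,fx=4,fy=4)[:,:,::-1])
E
```

```text
time_s: 29.53
ee_pos: [607.9, 47.4, 197.2]
ee_rot: [-161.0, 89.7, -176.0]
force: [0.5, 0.0, -1.9]
gripper_width: 33.0
time_s: 29.95
ee_pos: [595.6, 206.2, 197.1]
ee_rot: [-146.3, 89.7, -161.2]
force: [0.7, 0.2, -2.2]
gripper_width: 33.0
time_s: 30.37
ee_pos: [591.5, 259.7, 198.1]
ee_rot: [-126.1, 89.8, -141.0]
force: [0.1, -0.6, -2.9]
gripper_width: 33.0
time_s: 30.53
ee_pos: [592.2, 258.8, 199.3]
ee_rot: [-112.3, 89.9, -127.3]
force: [0.1, -0.5, -1.6]
gripper_width: 33.0
t 30.53 tcp [592.2 258.8 199.3] w 33.0 F [ 0.1 -0.5 -1.6] q [ 23.  24.  78.  -0.  78. -52.]
tool delta [137.3   1.7  -2.6] tilt [-0.001 -0.001 -1.   ]
```

View pics/s18.png

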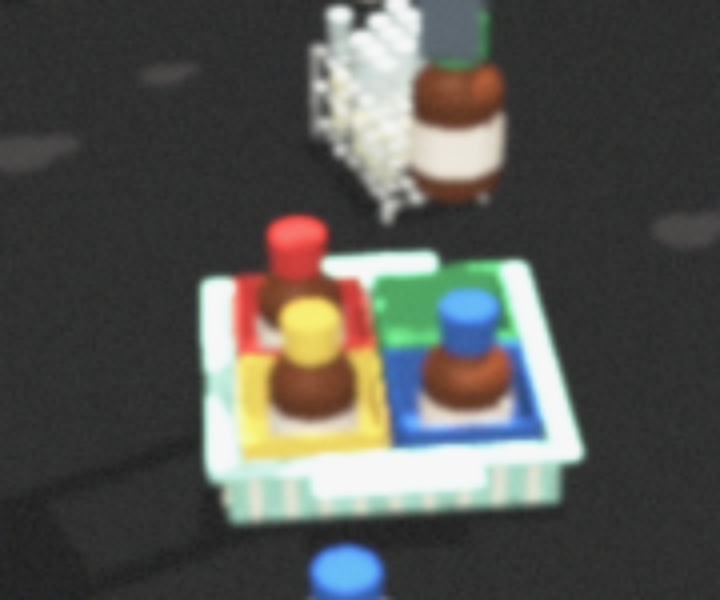

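```bash
python3 -m handwheel '{"gripper":[0.8,0.8,0.8,0.8,0.8],"offset":[[20,1,-2],[45,1,-2],[75,1,-2],[105,1,-2],[125,1,-2]],"rot":[[0,0,0],[0,0,0],[0,0,0],[0,0,0],[0,0,0]]}'
python3 -m handwheel '{"gripper":[0.8,0.8,0.8,0.8,0.8],"offset":[[0,0,0],[0,0,0],[2,0,0],[4,0,0],[6,0,0]],"rot":[[0,0,0],[0,0,0],[0,0,0],[0,0,0],[0,0,0]]}'
python3 -m handwheel '{"gripper":[0.8,0.8,0.8,0.8,0.8],"offset":[[1,0,0],[2,0,0],[3,0,0],[3,0,0],[3,0,0]],"rot":[[0,0,0],[0,0,0],[0,0,0],[0,0,0],[0,0,0]]}'
```

```text
time_s: 31.0
ee_pos: [589.2, 260.0, 71.9]
ee_rot: [-140.1, 89.8, -155.2]
force: [-0.4, -0.1, -3.0]
gripper_width: 33.1
time_s: 31.42
ee_pos: [591.6, 262.0, 70.4]
ee_rot: [38.4, 89.8, 23.4]
force: [0.3, -0.5, -2.2]
gripper_width: 33.1
time_s: 31.83
ee_pos: [590.4, 261.6, 65.6]
ee_rot: [111.0, 90.0, 96.1]
force: [0.2, -0.5, -2.1]
gripper_width: 33.1
```

```bash
python3 -m handwheel '{"gripper":[0.8,0.8,0.8,0.8],"offset":[[1,0,0],[2,0,0],[2,0,0],[2,0,0]],"rot":[[0,0,0],[0,0,0],[0,0,0],[0,0,0]]}'
python3 -m handwheel '{"gripper":[0.8,0.8,0.8],"offset":[[1,0,0],[1,0,0],[1,0,0]],"rot":[[0,0,0],[0,0,0],[0,0,0]]}'
```

```text
time_s: 32.17
ee_pos: [590.4, 261.6, 63.4]
ee_rot: [-163.0, 90.0, -178.0]
force: [0.4, -0.4, -1.7]
gripper_width: 33.2
time_s: 32.42
ee_pos: [590.6, 261.7, 62.7]
ee_rot: [54.0, 90.0, 39.0]
force: [0.0, -0.1, -0.9]
gripper_width: 33.4
```

```bash
python3 -m handwheel '{"gripper":[0.8,0.8,0.8],"offset":[[1,0,0],[1,0,0],[1,0,0]],"rot":[[0,0,0],[0,0,0],[0,0,0]]}'
```

```text
time_s: 32.67
ee_pos: [590.9, 261.9, 62.6]
ee_rot: [39.3, 89.9, 24.3]
force: [-0.9, -0.3, 5.5]
gripper_width: 33.2
```

Contact. Release, rise and back clear, then take the final look.

```bash
python3 -m handwheel '{"gripper":[0.4,0.4,0.4,0.4,0.4],"offset":[[0,0,0],[0,0,0],[0,0,0],[0,0,0],[0,0,0]],"rot":[[0,0,0],[0,0,0],[0,0,0],[0,0,0],[0,0,0]]}'
python3 -m handwheel '{"gripper":[0.4,0.4,0.4,0.4,0.4],"offset":[[-15,0,0],[-45,0,0],[-80,0,0],[-110,0,0],[-130,0,0]],"rot":[[0,0,0],[0,0,0],[0,0,0],[0,0,0],[0,0,0]]}'
python3 -m handwheel '{"gripper":[0.4,0.4,0.4,0.4,0.4],"offset":[[0,30,-20],[0,60,-40],[0,90,-60],[0,120,-80],[0,150,-100]],"rot":[[0,0,0],[0,0,0],[0,0,0],[0,0,0],[0,0,0]]}'
python3 -m handwheel '{"gripper":[0.4,0.4,0.4,0.4,0.4],"offset":[[0,20,-25],[0,40,-50],[0,60,-75],[0,80,-100],[0,80,-100]],"rot":[[0,0,0],[0,0,0],[0,0,0],[0,0,0],[0,0,0]]}'
python3 - <<'E'
from h import *
cv2.imwrite("pics/t19.png",grab_frame("top")[:,:,::-1])
cv2.imwrite("pics/s19.png",grab_frame("side")[:,:,::-1])
E
```

```text
time_s: 33.08
ee_pos: [590.3, 261.5, 61.2]
ee_rot: [-146.6, 90.0, -161.5]
force: [0.4, 0.3, 0.1]
gripper_width: 54.7
time_s: 33.5
ee_pos: [591.5, 262.1, 195.0]
ee_rot: [38.9, 89.7, 23.9]
force: [0.4, 0.7, 0.1]
gripper_width: 54.8
time_s: 33.92
ee_pos: [531.8, 433.6, 191.5]
ee_rot: [-130.8, 90.0, -145.7]
force: [1.4, 0.3, 0.6]
gripper_width: 54.4
time_s: 34.33
ee_pos: [452.2, 540.2, 190.9]
ee_rot: [152.1, 89.8, 137.5]
force: [0.2, 0.6, 0.5]
gripper_width: 54.9
```

View pics/s19.png

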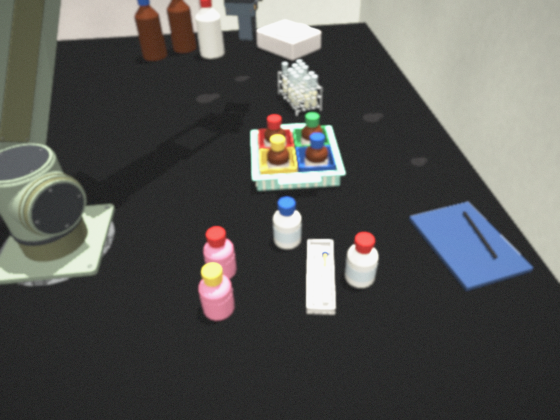

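View pics/t19.png

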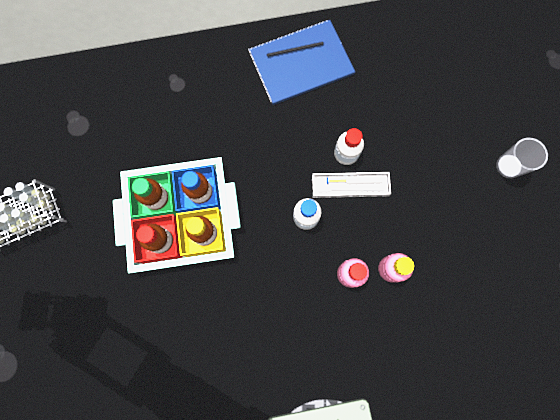

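All four ambers stand in their matching tubs: top view green (145,190), blue (193,182), red (148,238), yellow (196,230). White_red (353,136), white_blue (308,208) and the pinks (358,271), (404,266) are where they began, and the arm is clear. Handing in.

```bash
python3 -c "
from workcell import *
print(state()['time_s'],state()['force']); print(job_done())"
```

```text
34.4333 [ 0.03431161 -0.19119081  0.3699825 ]
the job is handed in; nothing more can be done
None
```

I loaded the carrier: the four full amber bottles each stand upright in the tub of their own cap colour, set in the order red, blue, yellow, green. Each bottle was lowered until the wrist force showed floor contact (about 5 N) and only then released. I handed in at 34.4 s with the arm clear of everything; no verdict was reported.

- **Last checks:** The final top and side pictures show all four upright in the matching tubs. Both white empties, both pink look-alikes and the dish are where they began.
- **First grasp missed:** My first attempt on red shut to 18 mm without touching the cap. In the side and wrist pictures the real fingertips sit about 25 mm behind the stated TCP. After going that much lower, every grip closed at 33 mm, which matches the 34 mm cap.
- **Small disagreements:** Top, side and wrist views differed by roughly 3–9 mm on bottle and tub positions, and the triangulated cap tops came out at 97–102 mm instead of 105 mm. This was within the clearances.

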